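Box the scrubbing brushes and put the nozzle and stopper away under the sink

ROBOT

A 7-joint arm with a two-finger parallel gripper is mounted at the origin on the work surface. World frame = base frame: x ahead of the robot, y to its left, z up, the work surface at z = 0. Lengths are in m, angles in rad, forces in N, time in s.
With the tool pointing down it reaches from about 0.4 to 0.85 m from the base axis. Payload 4.4 kg.
Tool frame: the origin (TCP) lies at the very end of the fingers, on their centre line; the grasp point (between the pads) lies 19 mm behind it (bot.hold_point_z is the distance from the TCP to the grasp point, in m); y points along the fingers, z is the direction in which the jaws open and shut, and the axes are right-handed (so a half turn about y gives the same grasp; the last joint's range is limited). The gripper opens to 94 mm and grips with 3 to 60 N. Pads are 16 mm wide; open, the fingers measure 119 mm over their backs; the gripper's body (75 mm by 177 mm) begins 78 mm behind the grasp point.
Start: joints at [-1.361, 0.628, 0.038, 1.517, -0.027, 0.996, -0.02], TCP at [0.177, 0.625, 0.205] pointing down, gripper open.
Joint ranges: [-3.06, 3.06], [-0.37, 2.12], [-1.25, 1.32], [0.18, 2.47], [-1.1, 4.24], [0.23, 1.98], [-2.94, 2.94]. Speed limits (rad/s): [2.57, 2.57, 3.14, 3.14, 3.14, 3.14, 3.14].

INTERFACE

Orientations are given as a rotation vector (axis times angle).
In Python, from workcell import bot, eyes gives the robot as it stands. The module is installed in compiled form; this text tells all that it offers.
- The arm moves only by the tool carry_out, never from a script. Its argument "plan" is a list of rows, each a list of 3 entries, a list of its own where there are three numbers: the turn, a rotation vector about the tool's x, y, z in degrees, then the shift along the tool's x, y, z in cm, then the closure in counts, from 0 (fully open) to 255 (shut). A call has 1 to 5 rows; each row is the pose to reach, as a shift and turn from the pose commanded when the call began, along the tool's axes at that moment; what a row does not reach only later rows make up. A row lasts 1/8 s, in which the tool goes at most 62.5 mm and 10.7 degrees, less where a joint would pass 70% of its speed; a pose out of reach is approached as far as the arm can. A call with a gripper value outside its range is refused whole. The fingers move at their own pace and stop on an object; the grip force is fixed at half the most. Time passes only in rows, so rows that repeat a pose let the fingers close. It gives the time, the measured TCP pose, the force and the opening at its end, in the units of the state.
- bot.read_state(): the state, without advancing time (a new reading comes with each control period).
- eyes.grab_frame(name): name is "scene" or "top" or "wrist"; returns a dict with "image" (384x512x3 uint8, red, green, blue), "fx", "fy", "cx", "cy" (pixels), "dist_coeffs" ([k1, k2, p1, p2, k3] as OpenCV has them; the pictures are not rectified), "origin" and "orientation" of the camera in the world. Camera axes: x right, y down, z forward; pixel columns grow to the right and rows downward; lengths in m; the calibration is good to about 2 mm. A picture is of the moment at which its call begins. There is no depth.
- bot.close_job(): hands the job in, once; it reports no verdict.
The state is a dict: "clock": time; "qpos": joint angles; "joint_velocities": joint speeds; "tau": joint torques, N m; "tool_pos": TCP position; "eef_rot": TCP orientation; "contact_force": force on the tool from outside, world axes, zero at the start; "ft_torque": the same for the moment, N m; "gripper_width": finger opening in m.
Only numpy, scipy, OpenCV 4.12 (cv2) and the standard library are available. Lean on these libraries where they do the work, as an engineer would, in place of code of your own. Each camera call takes 0.05 s, during which the arm holds its last target.

TASK

Tidy up under the sink: put every scrubbing brush lying about into the open upper clear box and press its lid down until it snaps fully shut, and lay the aluminium spray nozzle and the black sink stopper in the open drawer and slide the drawer fully shut. There may be three or four brushes. Leave the bowl, plunger handle, bottle, jar and pipe elbow where they are.

Things in the scene. Friction and masses are not known exactly. Their poses are not given: they have to be found in the camera images.
- brush0_mid (a point): blue plastic scrubbing brush, 85 x 36 x 46 mm, 90 g, standing on its bristles: a base block 85 x 36 mm and 22 mm high (bristles included), with a grip rib on top, 60 mm long, 18 mm wide and 24 mm high, along its middle. The point is the brush's centre, 23 mm above its underside; x along its length and rib, y across, z up. May be absent (None).
- brush1_mid (a point): green plastic scrubbing brush, 85 x 36 x 46 mm, 90 g, standing on its bristles: a base block 85 x 36 mm and 22 mm high (bristles included), with a grip rib on top, 60 mm long, 18 mm wide and 24 mm high, along its middle. The point is the brush's centre, 23 mm above its underside; x along its length and rib, y across, z up. May be absent (None).
- brush2_mid (a point): orange plastic scrubbing brush, 85 x 36 x 46 mm, 90 g, standing on its bristles: a base block 85 x 36 mm and 22 mm high (bristles included), with a grip rib on top, 60 mm long, 18 mm wide and 24 mm high, along its middle. The point is the brush's centre, 23 mm above its underside; x along its length and rib, y across, z up. May be absent (None).
- brush3_mid (a point): yellow plastic scrubbing brush, 85 x 36 x 46 mm, 90 g, standing on its bristles: a base block 85 x 36 mm and 22 mm high (bristles included), with a grip rib on top, 60 mm long, 18 mm wide and 24 mm high, along its middle. The point is the brush's centre, 23 mm above its underside; x along its length and rib, y across, z up. May be absent (None).
- nozzle_mid (a point): aluminium hose spray nozzle lying down, 118 mm long, 140 g, with square-section black rubber bumpers (34 x 34 mm) near both ends, on which it lies, and between them a bare barrel 24 mm in diameter and 56 mm long. The point is the middle of the barrel, on its axis, 17 mm above what it lies on; x along the nozzle, z up.
- stopper_mid (a point): black rubber sink stopper, 120 g: a flat disc 72 mm across and 15 mm thick with an upright round knob at its centre, 20 mm across, its top 40 mm above the underside. The point is on its axis, 20 mm above its underside; z up.
- upper_in (a point): centre of the inner floor of the upper box of a fixed stack of two clear plastic boxes with blue edges. The lower one is full and shut. The upper box is open on top: inside 132 mm along x and 232 mm along y, 66 mm deep, walls and floor 4 mm thick; this point lies 66 mm above the work surface, the rim 132 mm above it. x points from the box's front towards its hinge side, y along the hinge, z up.
- lid_hinge (a point): middle of the hinge line of the upper box's lid, on the far rim of the box (70 mm along +x and 66 mm up from upper_in); axes as upper_in; the lid turns about y.
- lid_edge (a point): middle of the lid's free edge on the lid's outer face. The lid is a clear plate with blue edges, 140 mm from hinge to free edge, 240 mm wide, 4 mm thick; shut, it lies on the rim with its outer face 4.5 mm above the rim; a small tooth reaches 19 mm down under the middle of its free edge, outside the box. Axes as upper_in when shut, turning with the lid.
- lid (a joint): angle of the lid, rad: 0 shut, grows as it opens, about 1.57 upright, stop at 1.95. The hinge is a little stiff: the lid stays where it is when near upright and sinks slowly by itself below about 1 rad. It then rests ajar at about 0.10 on its snap catch (a clip at the middle of the front), and must be pressed down at the free edge with about 13 N to snap past it; past the catch it lies at about 0 and stays shut.
- unit_drawer0 (a joint): how far the drawer of the grey drawer unit is pulled out, m: 0 fully shut, stop at 0.18. It slides with a friction of about 1 N, has no catch and stays where it is left.
- drawer_in (a point): centre of the drawer's inner floor (moves with the drawer), 22 mm above the work surface. Inside the drawer is 215 mm along x, 148 mm along y, walls 51 mm high. x points from the drawer's front into the unit: the drawer is pushed shut along +x. When it is out by d, its floor is open to above from x = -0.107 to x = -0.113 + d. The unit is fixed, 190 mm wide, 95 mm high.
- unit_drawer0_handle (a point): grip point of the drawer's aluminium bar handle: a bar 95 mm long along y, about 57 mm above the work surface, standing 35 mm out from the white drawer front; axes as drawer_in. The top of the front is 26 mm above the bar.
- bowl: small stainless steel bowl, 110 mm across, 50 mm high; origin at the centre of its underside. Not to be disturbed.
- plunger_handle: black plastic plunger handle lying down, 250 mm long along its x, 30 mm thick; origin under its middle. Not to be disturbed.
- soap: green plastic bottle standing, 64 mm across, 170 mm high; origin at the centre of its underside. Not to be disturbed.
- jar: amber glass jar standing, 72 mm across, 100 mm high; origin at the centre of its underside. Not to be disturbed.
- elbow: white plastic pipe elbow lying down, two legs of 73 mm along its x and y, 52 mm thick; origin under the corner. Not to be disturbed.
Not all that is in view belongs to the job. What is meant by the part that bears nozzle_mid is not red, and is the larger of those in its own colour.

How it is judged:
By the outcome, as a careful person would: the job done as asked, in the order asked, and still so for the second after the job is handed in, with the robot touching nothing.
Of brush0, brush1, brush2, brush3 only 3 to 4 are there at a start; the rules pass over those that are not, and their reading is None.
At some moment in a run one of brush0, brush1, brush2, brush3, nozzle, stopper may be knocked a few centimetres aside while the robot is not near it.
It also fails if it takes over 208 s, if anything falls off the work surface, if the arm or the gripper's body presses on something with over 40 N, if the wrist force passes 120 N, or if a joint passes its speed limit or range.

## Working session

There is one attempt and no reset: what is moved stays moved. The work goes in short steps, Python scripts to look and compute and a tool call to move; the robot and the scene stay as the last step left them, time stands still between calls to the robot, and variables do not carry over. Pictures are saved under pics/ and viewed, and the job is handed in when it is done.

Besides the shell and the picture viewer there is one more tool, called after ">>>" as name([rows], argument=value, ...), one row to a line, values as JSON. carry_out: Moves the arm, as the interface text tells. Its arguments: {"type":"object","properties":{"plan":{"type":"array","items":{"type":"array"}}},"required":["plan"]}

```bash
mkdir -p pics; ls
python3 - <<'E'
from workcell import bot, eyes
import cv2
s=bot.read_state()
for k,v in s.items(): print(k,v)
print(bot.hold_point_z)
for n in ["scene","top","wrist"]:
    f=eyes.grab_frame(n)
    cv2.imwrite(f"pics/{n}0.png",f["image"][:,:,::-1])
    print(n,{k:v for k,v in f.items() if k!="image"})
E
```

```text
pics
clock 0.0
qpos [-1.36083636  0.62930163  0.03842577  1.51835453 -0.02696893  0.99627589
 -0.02001318]
joint_velocities [-0.00161356 -0.00021056 -0.00047206 -0.00017985 -0.00044928 -0.0001071
 -0.00058395]
tau [-3.04482783e-04 -5.49713051e+01  1.14361156e+00 -1.86635059e+01
 -5.22097293e-02  2.33611168e-02  1.43682369e-04]
tool_pos [0.17677521 0.62482223 0.20458697]
eef_rot [-1.56174933  0.21666524 -0.21633   ]
contact_force [-0.04905131 -0.81578394  0.02021777]
ft_torque [ 0.01443422 -0.0175651   0.00059543]
gripper_width 0.09388851122095505
0.0188
scene {'fx': 416.2591598444617, 'fy': 416.2591598444617, 'cx': 251.48777080241328, 'cy': 193.02276018521025, 'dist_coeffs': array([-0.07432829,  0.        ,  0.        ,  0.        ,  0.        ]), 'origin': array([1.27191255, 0.48918722, 1.27680993]), 'orientation': array([-1.38517651, -2.31903796,  0.76778279])}
top {'fx': 491.85312848514496, 'fy': 491.85312848514496, 'cx': 255.8240557425594, 'cy': 200.72628373749274, 'dist_coeffs': array([-0.06466629,  0.        ,  0.        ,  0.        ,  0.        ]), 'origin': array([0.26368178, 0.08207191, 1.76572296]), 'orientation': array([-2.15199192,  2.12781352, -0.15405258])}
wrist {'fx': 313.57498878819234, 'fy': 313.57498878819234, 'cx': 263.0108669182503, 'cy': 195.1078727550914, 'dist_coeffs': array([-0.03863444,  0.        ,  0.        ,  0.        ,  0.        ]), 'origin': array([0.0968256 , 0.64618619, 0.38291578]), 'orientation': array([2.31122776, 1.74813157, 0.25466632])}
```

Run:
```python
import cv2
for n in ["scene","top","wrist"]:
    i=cv2.imread(f"pics/{n}0.png"); cv2.imwrite(f"pics/{n}0b.png",cv2.resize(i,(800,600),interpolation=cv2.INTER_CUBIC))
```

```text
(no output)
```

View pics/scene0b.png

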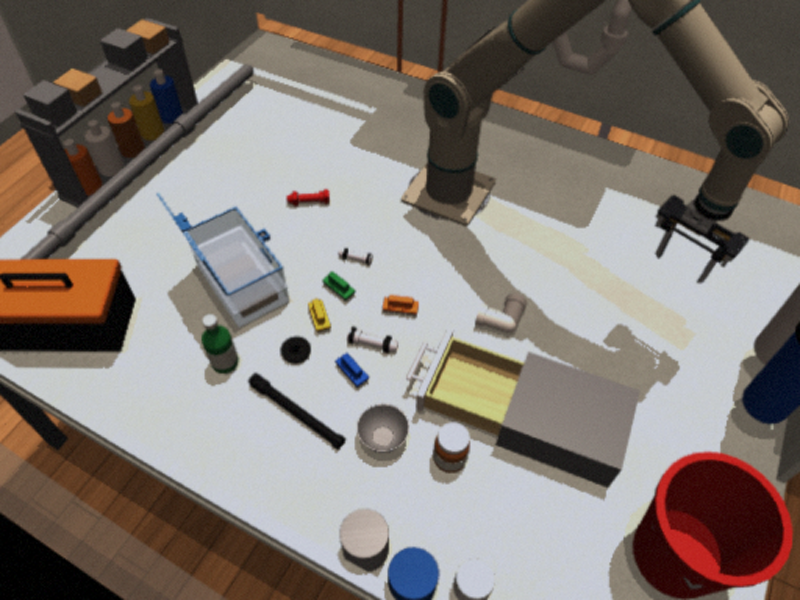

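View pics/top0b.png

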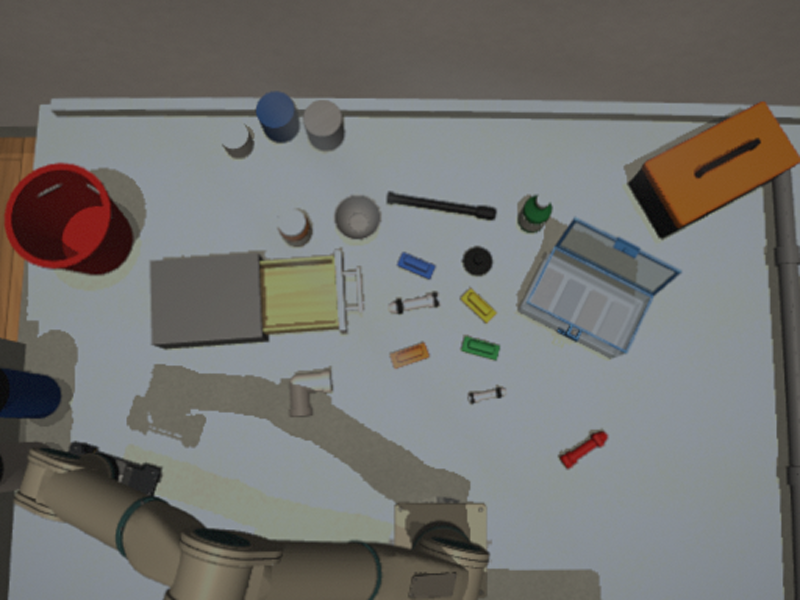

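View pics/wrist0b.png

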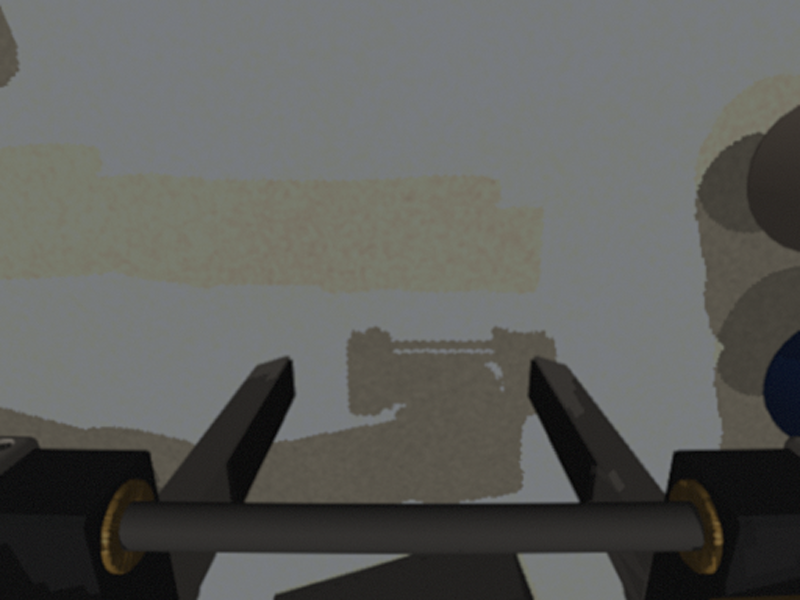

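Four brushes are visible (blue, green, orange and yellow). The larger black-and-white nozzle sits at about (414,302) in the top view. Next I'll write helpers and enlarge that area.

```bash
cat > h.py <<'E'
import numpy as np, cv2
from scipy.spatial.transform import Rotation as R
from workcell import bot, eyes
def ray(f,u,v):
    K=np.array([[f["fx"],0,f["cx"]],[0,f["fy"],f["cy"]],[0,0,1]])
    p=cv2.undistortPoints(np.array([[[u,v]]],float),K,f["dist_coeffs"])[0,0]
    return R.from_rotvec(f["orientation"]).apply([p[0],p[1],1.0])
def at(f,u,v,z):
    d=ray(f,u,v); o=f["origin"]; return o+d*(z-o[2])/d[2]
def proj(f,P):
    K=np.array([[f["fx"],0,f["cx"]],[0,f["fy"],f["cy"]],[0,0,1]])
    Rm=R.from_rotvec(f["orientation"]).as_matrix().T
    r,_=cv2.Rodrigues(Rm); t=-Rm@f["origin"]
    return cv2.projectPoints(np.atleast_2d(np.array(P,float)),r,t,K,f["dist_coeffs"])[0][:,0]
def grab(n,name,box=None,s=None):
    f=eyes.grab_frame(n); i=f["image"][:,:,::-1]
    save(i,name,box); return f
def save(i,name,box=None):
    if box: i=i[box[1]:box[3],box[0]:box[2]]
    s=min(800/i.shape[1],600/i.shape[0])
    cv2.imwrite(f"pics/{name}.png",cv2.resize(i,None,fx=s,fy=s,interpolation=cv2.INTER_CUBIC))
E
python3 - <<'E'
import cv2
from h import *
f=eyes.grab_frame("top"); import pickle; pickle.dump(f,open("top0.pkl","wb"))
i=f["image"][:,:,::-1]
save(i,"c1",(240,145,340,220)); save(i,"c2",(320,130,440,220)); save(i,"c3",(90,145,250,265))
E
```

```text
(no output)
```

View pics/c1.png

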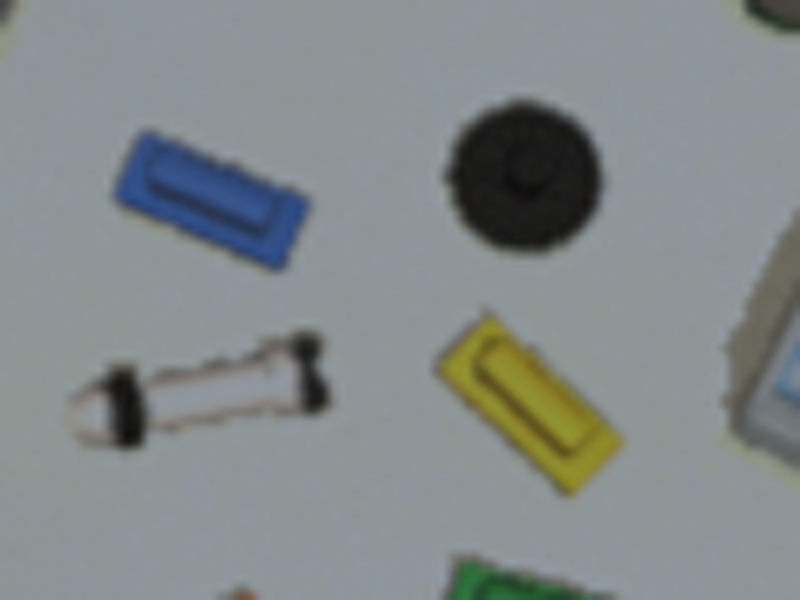

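View pics/c2.png

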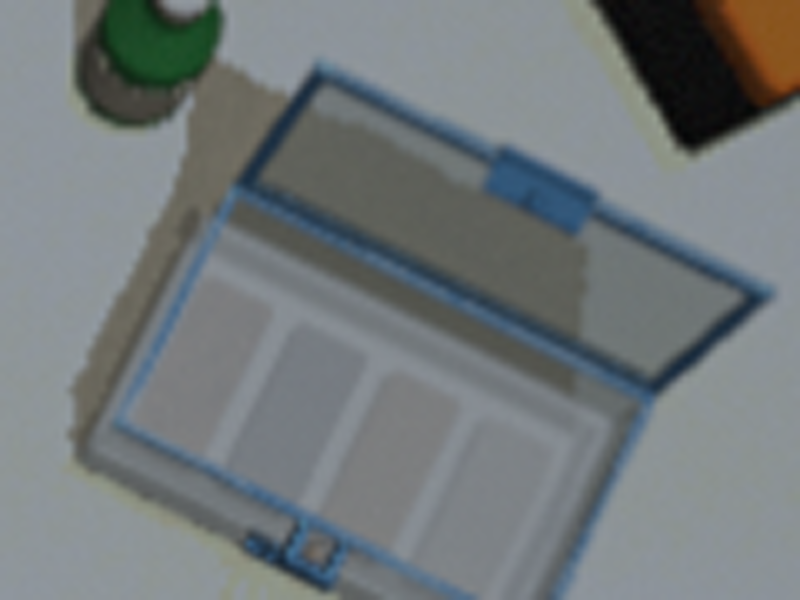

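View pics/c3.png

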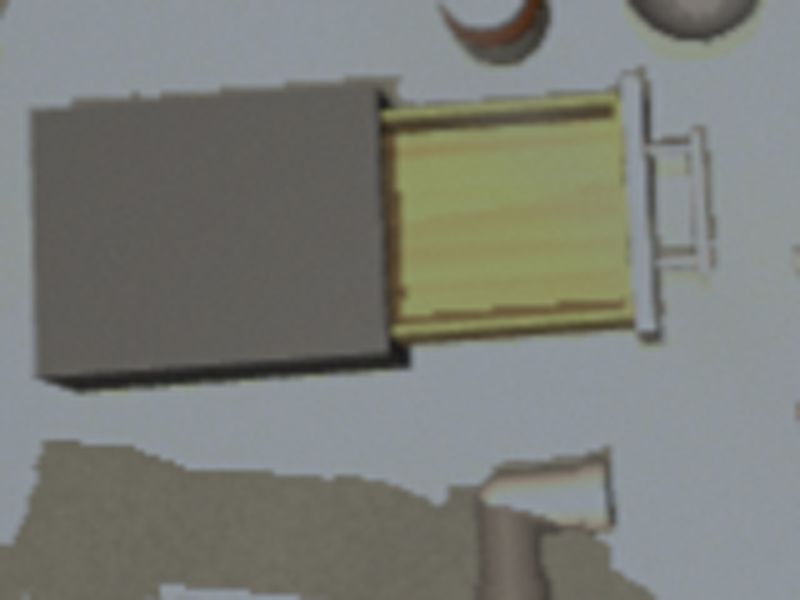

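```bash
cat > seg.py <<'E'
from h import *
HS={"blue":(100,125),"green":(50,85),"orange":(8,20),"yellow":(22,35)}
def brushes(f,roi=(230,130,345,240)):
    hsv=cv2.cvtColor(f["image"],cv2.COLOR_RGB2HSV); out={}
    for n,(a,b) in HS.items():
        m=((hsv[...,0]>=a)&(hsv[...,0]<=b)&(hsv[...,1]>90)&(hsv[...,2]>40)).astype(np.uint8)
        k=np.zeros_like(m); k[roi[1]:roi[3],roi[0]:roi[2]]=1; m*=k
        c,_=cv2.findContours(m,cv2.RETR_EXTERNAL,cv2.CHAIN_APPROX_NONE)
        c=[x for x in c if cv2.contourArea(x)>60]
        if not c: continue
        c=max(c,key=cv2.contourArea)
        P=np.array([at(f,u,v,0.02)[:2] for u,v in c[:,0].astype(float)])
        (cx,cy),(w,h),ang=cv2.minAreaRect((P*1000).astype(np.float32))
        if w<h: w,h=h,w; ang+=90
        out[n]=(cx/1000,cy/1000,ang%180,w,h)
    return out
E
python3 - <<'E'
from seg import *
import pickle; f=pickle.load(open("top0.pkl","rb"))
for n,v in brushes(f).items(): print(n,np.round(v,3))
g=lambda b,s,u,v,z: np.round(at(f,b[0]+(u+.5)/s-.5,b[1]+(v+.5)/s-.5,z),4)
B=(240,145)
print("stopper disc",g(B,8,526,177,.015),"knob",g(B,8,526,170,.04))
print("noz bumper",g(B,8,125,407,.03),g(B,8,314,372,.03), "tip",g(B,8,75,412,.017), g(B,8,328,370,.017))
C=(320,130);s=20/3
print("rim: hinge ends (lid)",g(C,s,240,188,.132),g(C,s,652,392,.132),"front left",g(C,s,118,425,.132))
print("clip",g(C,s,315,555,.13))
D=(90,145)
print("unit top corners",[g(D,5,*p,.095)[:2] for p in((30,108),(378,82),(388,350),(38,378))])
print("drawer front top",[g(D,5,*p,.083)[:2] for p in((630,72),(648,72),(640,338),(658,335))])
print("handle",[g(D,5,*p,.057)[:2] for p in((700,128),(710,270))])
print("bowl, jar, soap, elbow");
s=1.5625
print(g((0,0),s,358,217,.05),g((0,0),s,295,222,.1),g((0,0),s,540,208,.15),g((0,0),s,300,385,.05))
print("plunger",g((0,0),s,390,197,.03),g((0,0),s,495,212,.03))
print("small noz",g((0,0),s,486,394,.01))
print(R.from_rotvec([-1.56174933,0.21666524,-0.21633]).as_matrix().round(3))
E
```

```text
blue [6.4300e-01 6.0000e-02 6.6900e+01 8.1147e+01 3.3509e+01]
green [ 0.452 -0.088 74.553 82.149 32.623]
orange [4.34000e-01 7.30000e-02 1.10701e+02 8.12890e+01 3.48120e+01]
yellow [ 0.551 -0.084 44.901 81.643 33.561]
stopper disc [ 0.6566 -0.0829  0.015 ] knob [ 0.6542 -0.0805  0.04  ]
noz bumper [0.5461 0.0982 0.03  ] [0.5629 0.0138 0.03  ] tip [0.5457 0.1208 0.017 ] [0.5661 0.007  0.017 ]
rim: hinge ends (lid) [ 0.6635 -0.2437  0.132 ] [ 0.5598 -0.4523  0.132 ] front left [ 0.5398 -0.1793  0.132 ]
clip [ 0.4748 -0.2783  0.13  ]
unit top corners [array([0.6335, 0.6583]), array([0.654 , 0.4132]), array([0.4657, 0.3987]), array([0.4434, 0.6409])]
drawer front top [array([0.6656, 0.2382]), array([0.6657, 0.2255]), array([0.4775, 0.2267]), array([0.4797, 0.2143])]
handle [array([0.6315, 0.1898]), array([0.5296, 0.1807])]
bowl, jar, soap, elbow
[0.749 0.195 0.05 ] [0.7221 0.3327 0.1   ] [ 0.7453 -0.2073  0.15  ] [0.3611 0.3168 0.05  ]
plunger [0.8038 0.1223 0.03  ] [ 0.7701 -0.1233  0.03  ]
small noz [ 0.3478 -0.1021  0.01  ]
[[ 0.962 -0.     0.272]
 [-0.272 -0.002  0.962]
 [ 0.    -1.    -0.002]]
```

```bash
cat >> h.py <<'E'
BC=np.array([0.549,-0.316]); BY=np.radians(-27.2)
bx=np.array([np.cos(BY),np.sin(BY)]); by=np.array([-bx[1],bx[0]])
def box(x,y): return BC+x*bx+y*by
def Rt(psi):
    c,s=np.cos(np.radians(psi)),np.sin(np.radians(psi))
    return np.array([[c,0,-s],[s,0,c],[0,-1,0]])
def st():
    s=bot.read_state(); M=R.from_rotvec(s["eef_rot"]).as_matrix()
    return s,M,np.degrees(np.arctan2(M[1,0],M[0,0]))
def seq(wps):
    s,M,p=st(); print("t",round(s["clock"],2),"pos",s["tool_pos"].round(4),"psi",round(p,1),"w",round(s["gripper_width"],4),"F",s["contact_force"].round(1))
    for x,y,z,psi in wps:
        d=np.array([x,y,z])-s["tool_pos"]; sh=M.T@d*100
        while psi-p>180: psi-=360
        while psi-p<-180: psi+=360
        if abs(psi-p)>179.9: pass
        rv=R.from_matrix(M.T@Rt(psi)).as_rotvec(degrees=True)
        print("turn",rv.round(1).tolist(),"shift",sh.round(2).tolist(),"| dist",round(np.linalg.norm(d)*1000),"mm")
E
python3 - <<'E'
from h import *
import pickle; f=pickle.load(open("top0.pkl","rb"))
pp=lambda P:(proj(f,P)-[320,130])*20/3
print("rim",pp([[*box(a,b),.132] for a,b in((-.07,.12),(.07,.12),(.07,-.12),(-.07,-.12))]).round())
print("floor",pp([[*box(a,b),.066] for a,b in((-.066,.116),(.066,.116),(.066,-.116),(-.066,-.116))]).round())
for t in (1.4,1.5,1.6,1.7,1.8,1.9):
    print(t,pp([[*box(.07-.14*np.cos(t),b),.132+.14*np.sin(t)] for b in(.12,-.12)]).round().tolist())
seq([(0.643,0.060,0.2,-113.1)])
E
```

```text
rim [[111. 419.]
 [232. 180.]
 [654. 396.]
 [537. 639.]]
floor [[102. 436.]
 [212. 219.]
 [605. 421.]
 [498. 641.]]
1.4 [[267.0, 154.0], [727.0, 389.0]]
1.5 [[280.0, 128.0], [740.0, 363.0]]
1.6 [[293.0, 102.0], [753.0, 336.0]]
1.7 [[306.0, 77.0], [764.0, 311.0]]
1.8 [[317.0, 54.0], [775.0, 287.0]]
1.9 [[328.0, 32.0], [783.0, 264.0]]
t 0.2 pos [0.1769 0.6251 0.2049] psi -15.8 w 0.0942 F [-0.4  0.9 -1.4]
turn [0.0, 97.3, 0.1] shift [60.24, 0.54, -41.67] | dist 733 mm
```

Run:
```python
from h import *
import pickle; f=pickle.load(open("top0.pkl","rb"))
i=f["image"][:,:,::-1]; save(i,"c4",(310,135,440,232))
print(800/130)
```

```text
6.153846153846154
```

View pics/c4.png

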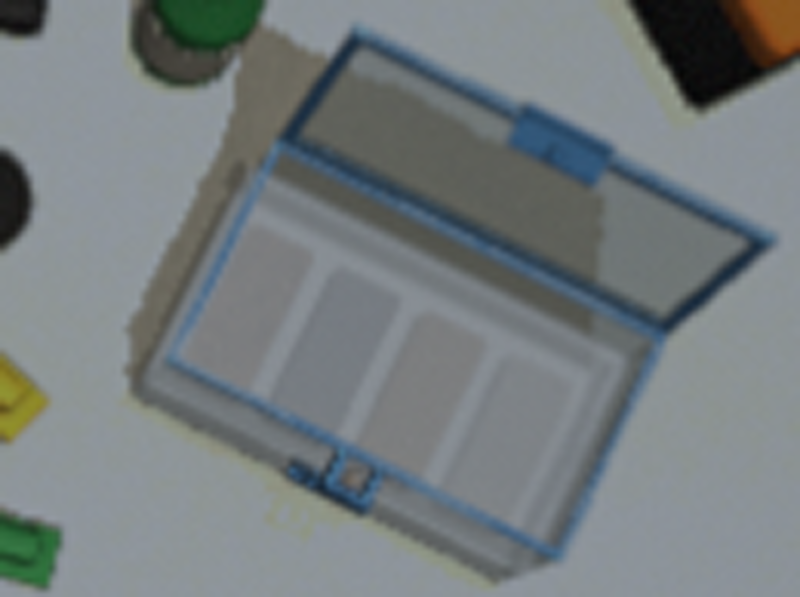

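>>> carry_out([
  [[0,97,0],[60.2,0.5,-41.7],60],
  [[0,97,0],[60.2,0.5,-41.7],60],
  [[0,97,0],[60.2,0.5,-41.7],60],
  [[0,97,0],[60.2,0.5,-41.7],60],
  [[0,97,0],[60.2,0.5,-41.7],60],
])

```text
clock: 0.82
tool_pos: [0.3767, 0.3827, 0.2035]
eef_rot: [-1.355, 0.946, -0.946]
contact_force: [0.4, 0.8, -1.0]
gripper_width: 0.0718
```

Run:
```python
from h import *
seq([(0.643,0.060,0.2,-113.1)])
print(st()[0]["qpos"].round(2))
```

```text
t 0.82 pos [0.3767 0.3827 0.2035] psi -69.9 w 0.0718 F [ 0.4  0.8 -1. ]
turn [-0.0, 43.2, -0.0] shift [39.47, 0.34, 13.89] | dist 418 mm
[-1.05  0.48  0.3   1.84 -0.19  0.84 -0.3 ]
```

>>> carry_out([
  [[0,43,0],[39.5,0.3,13.9],110],
  [[0,43,0],[39.5,0.3,13.9],110],
  [[0,43,0],[39.5,0.3,13.9],110],
  [[0,43,0],[39.5,0.3,13.9],110],
  [[0,43,0],[39.5,0.3,13.9],110],
])

```text
clock: 1.45
tool_pos: [0.577, 0.1433, 0.2009]
eef_rot: [-0.997, 1.493, -1.493]
contact_force: [1.0, 0.7, -0.8]
gripper_width: 0.0533
```

Run:
```python
from h import *
from seg import *
seq([(0.643,0.060,0.12,-113.1)])
f=grab("wrist","w1")
```

```text
t 1.45 pos [0.577  0.1433 0.2009] psi -112.6 w 0.0533 F [ 1.   0.7 -0.8]
turn [0.0, 0.5, 0.0] shift [5.16, 8.09, 9.29] | dist 134 mm
```

View pics/w1.png

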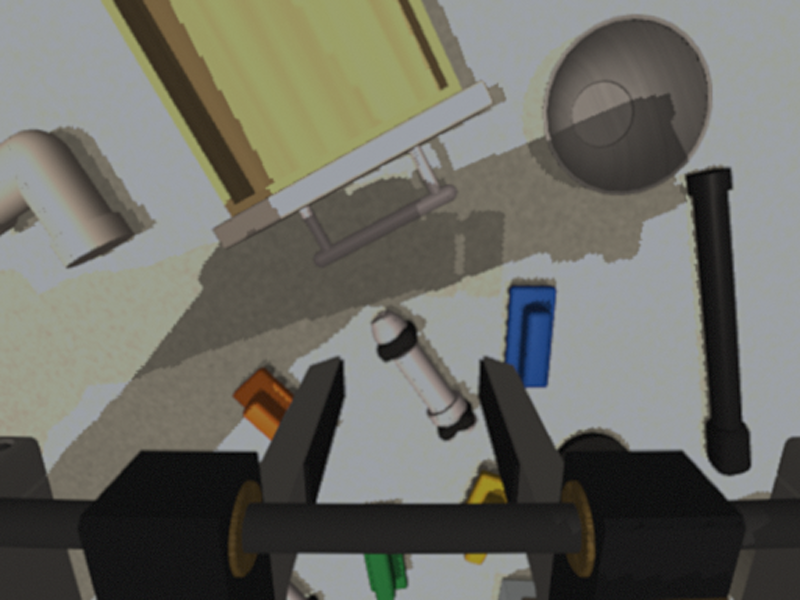

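```bash
cat > wb.py <<'E'
import sys
from seg import *
# measure brush in wrist: hue seg, fit model by matching mask with projected solid
def model(x,y,th):
    c,s=np.cos(th),np.sin(th); P=[]
    for (l,w,z0,z1) in((.0425,.018,0,.022),(.030,.009,.022,.046)):
        P.append([[x+a*l*c-b*w*s,y+a*l*s+b*w*c,z] for a in(-1,1) for b in(-1,1) for z in(z0,z1)])
    return P
def fitb(f,n,x,y,deg,zoff=0):
    from scipy.optimize import minimize
    hsv=cv2.cvtColor(f["image"],cv2.COLOR_RGB2HSV); a,b=HS[n]
    m=((hsv[...,0]>=a)&(hsv[...,0]<=b)&(hsv[...,1]>90)&(hsv[...,2]>25)).astype(np.uint8)
    k=np.zeros_like(m); u,v=proj(f,[[x,y,.02]])[0]; cv2.circle(k,(int(u),int(v)),int(.1*f["fx"]/np.linalg.norm(f["origin"]-[x,y,0])),1,-1); m*=k
    S=4; M=cv2.resize(m,None,fx=S,fy=S,interpolation=cv2.INTER_NEAREST)
    def cost(p):
        k=np.zeros_like(M)
        for Q in model(p[0]/1000,p[1]/1000,np.radians(p[2])):
            q=(proj(f,np.array(Q))+.5)*S
            cv2.fillConvexPoly(k,cv2.convexHull(q.astype(np.float32)).astype(np.int32),1)
        return (k!=M).sum()/max(1,M.sum())
    r=minimize(cost,[x*1000,y*1000,deg],method="Nelder-Mead",options=dict(initial_simplex=[[x*1000,y*1000,deg],[x*1000+15,y*1000,deg],[x*1000,y*1000+15,deg],[x*1000,y*1000,deg+12]],xatol=.1,fatol=1e-4))
    return r.x.round(1),round(r.fun,3)
E
python3 - <<'E'
from wb import *
import pickle; f=pickle.load(open("top0.pkl","rb"))
for n,v in brushes(f).items(): print(n,fitb(f,n,*v[:3]))
w=eyes.grab_frame("wrist"); print("wrist",fitb(w,"blue",.643,.060,66.9))
E
```

```text
blue (array([645.8,  59.6,  66. ]), np.float64(0.304))
green (array([453.5, -89. ,  76.5]), np.float64(0.272))
orange (array([434.6,  72.7, 111.1]), np.float64(0.217))
yellow (array([551.3, -83.8,  46.4]), np.float64(0.193))
wrist (array([644.4,  58.4,  69.7]), np.float64(0.322))
```

Run:
```python
from h import *
seq([(0.645,0.059,0.12,-112.5),(0.645,0.059,0.026,-112.5)])
```

```text
t 1.55 pos [0.5804 0.1354 0.2016] psi -113.2 w 0.0535 F [-1.1 -0.2  0.8]
turn [-0.3, -0.7, 0.2] shift [4.45, 8.23, 8.9] | dist 129 mm
turn [-0.3, -0.7, 0.2] shift [4.42, 17.63, 8.84] | dist 202 mm
```

>>> carry_out([
  [[0,-0.7,0],[4.5,5,8.9],120],
  [[0,-0.7,0],[4.5,9,8.9],120],
  [[0,-0.7,0],[4.5,13,8.9],120],
  [[0,-0.7,0],[4.5,15.5,8.9],120],
  [[0,-0.7,0],[4.5,15.5,8.9],120],
])

```text
clock: 2.17
tool_pos: [0.6389, 0.0692, 0.0438]
eef_rot: [-1.009, 1.487, -1.482]
contact_force: [-0.8, 0.4, 0.0]
gripper_width: 0.0496
```

Run:
```python
from h import *
seq([(0.645,0.059,0.026,-112.5)])
f=grab("wrist","w2")
```

```text
t 2.17 pos [0.6389 0.0692 0.0438] psi -111.8 w 0.0496 F [-0.8  0.4  0. ]
turn [0.3, 0.7, 0.1] shift [0.71, 1.78, 0.95] | dist 21 mm
```

View pics/w2.png

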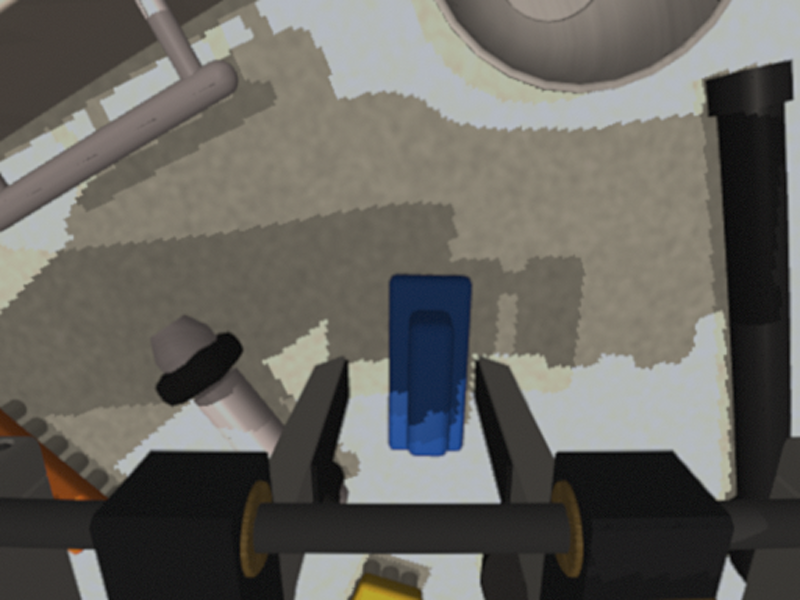

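Run:
```python
from h import *
s=bot.read_state(); print(s["joint_velocities"].round(3))
seq([(0.645,0.059,0.026,-112.5)])
f=eyes.grab_frame("wrist")
from wb import *
print(fitb(f,"blue",.645,.059,67))
seq([(0.645,0.059,0.026,-112.5)])
```

```text
[-0.008 -0.038  0.017 -0.022  0.001  0.    -0.001]
t 2.23 pos [0.6404 0.0692 0.0456] psi -111.8 w 0.05 F [0.3 0.2 0.2]
turn [0.1, 0.7, 0.0] shift [0.78, 1.96, 0.81] | dist 23 mm
(array([642.2,  55.2,  67.6]), np.float64(0.14))
t 2.27 pos [0.6415 0.0692 0.0469] psi -111.8 w 0.0497 F [-0.5  0.6  0.9]
turn [-0.0, 0.7, -0.0] shift [0.82, 2.09, 0.71] | dist 23 mm
```

Run:
```python
from h import *
seq([(0.643,0.057,0.045,-112.5)])
```

```text
t 2.27 pos [0.6415 0.0692 0.0469] psi -111.8 w 0.0497 F [-0.5  0.6  0.9]
turn [-0.0, 0.7, -0.0] shift [1.08, 0.19, 0.6] | dist 12 mm
```

>>> carry_out([
  [[0,0.7,0],[1.1,0.2,0.6],120],
  [[0,0.7,0],[1.1,0.2,0.6],120],
])

```text
clock: 2.52
tool_pos: [0.6434, 0.0543, 0.0454]
eef_rot: [-0.994, 1.492, -1.496]
contact_force: [0.3, -0.2, 0.3]
gripper_width: 0.05
```

Run:
```python
from wb import *
seq([(0.643,0.057,0.026,-112.5)])
f=grab("wrist","w3")
print(fitb(f,"blue",.643,.057,67))
```

```text
t 2.52 pos [0.6434 0.0543 0.0454] psi -112.6 w 0.05 F [ 0.3 -0.2  0.3]
turn [-0.1, -0.1, 0.0] shift [-0.24, 1.94, -0.14] | dist 20 mm
(array([642.3,  55.6,  67.2]), np.float64(0.131))
```

View pics/w3.png

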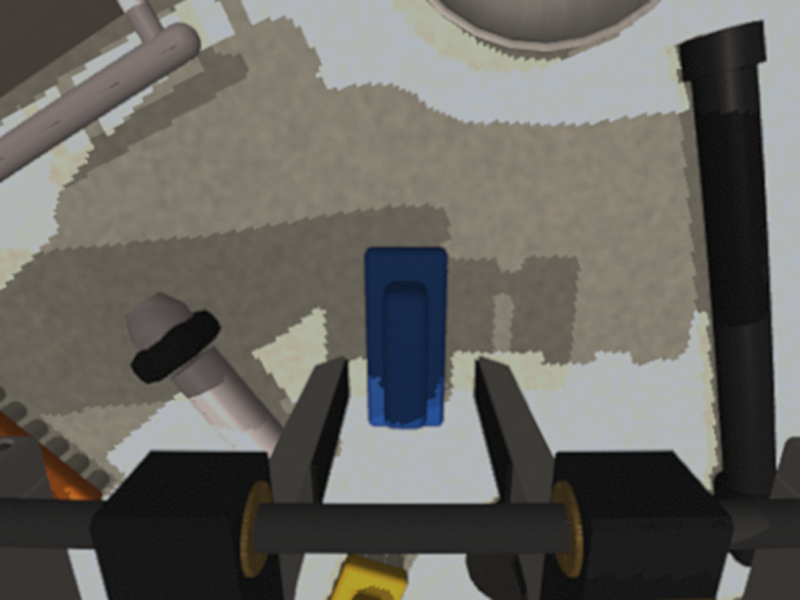

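>>> carry_out([
  [[0,0,0],[-0.1,1.9,-0.1],120],
  [[0,0,0],[-0.1,1.9,-0.1],120],
  [[0,0,0],[-0.1,1.9,-0.1],255],
  [[0,0,0],[-0.1,1.9,-0.1],255],
  [[0,0,0],[-0.1,1.9,-0.1],255],
])

```text
clock: 3.2
tool_pos: [0.6422, 0.0577, 0.0253]
eef_rot: [-0.997, 1.492, -1.493]
contact_force: [0.1, -0.4, -0.2]
gripper_width: 0.0234
```

>>> carry_out([
  [[0,0,0],[0,0,0],255],
  [[0,0,0],[0,-6,0],255],
  [[0,0,0],[0,-12,0],255],
  [[0,0,0],[0,-18,0],255],
])

```text
clock: 3.7
tool_pos: [0.6416, 0.0576, 0.2068]
eef_rot: [-0.997, 1.493, -1.493]
contact_force: [1.2, 0.4, -1.2]
gripper_width: 0.0179
```

Run:
```python
from wb import *
print(box(-.006,-.082),box(-.006,-.027),box(-.006,.027),box(-.006,.082))
seq([(*box(-.006,-.082),0.22,-27.2)])
f=grab("wrist","w4")
```

```text
[ 0.50618147 -0.38618956] [ 0.53132186 -0.33727165] [ 0.55600515 -0.28924317] [ 0.58114553 -0.24032527]
t 3.7 pos [0.6416 0.0576 0.2068] psi -112.5 w 0.0179 F [ 1.2  0.4 -1.2]
turn [0.0, -85.3, -0.0] shift [46.18, -1.31, 4.5] | dist 464 mm
```

View pics/w4.png

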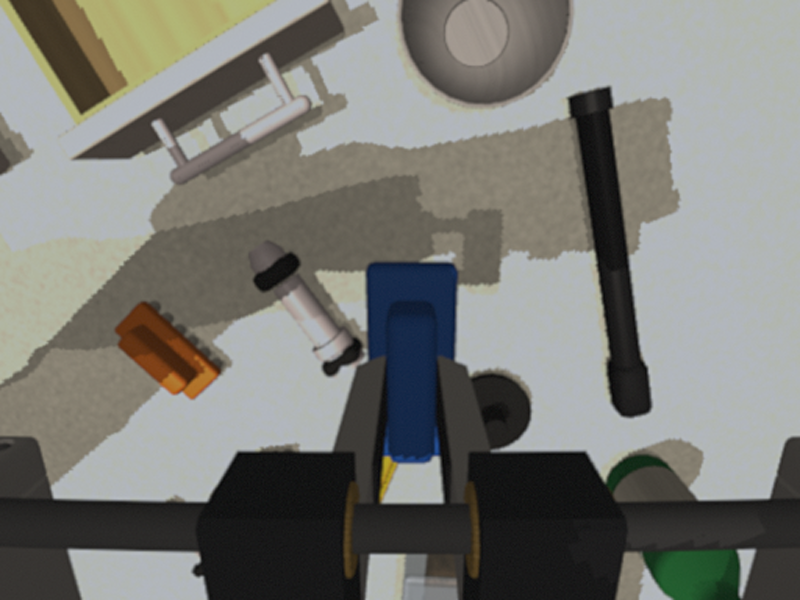

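>>> carry_out([
  [[0,-85,0],[46.2,-1.3,4.5],255],
  [[0,-85,0],[46.2,-1.3,4.5],255],
  [[0,-85,0],[46.2,-1.3,4.5],255],
  [[0,-85,0],[46.2,-1.3,4.5],255],
  [[0,-85,0],[46.2,-1.3,4.5],255],
])

```text
clock: 4.38
tool_pos: [0.55, -0.2429, 0.2138]
eef_rot: [-1.421, 0.795, -0.795]
contact_force: [0.6, -0.3, -1.1]
gripper_width: 0.0174
```

Run:
```python
from wb import *
seq([(*box(-.006,-.082),0.22,-27.2)])
```

```text
t 4.38 pos [ 0.55   -0.2429  0.2138] psi -58.4 w 0.0174 F [ 0.6 -0.3 -1.1]
turn [-0.0, -31.2, 0.0] shift [9.92, -0.63, -11.23] | dist 150 mm
```

>>> carry_out([
  [[0,-31,0],[9.9,-0.6,-11.2],255],
  [[0,-31,0],[9.9,-0.6,-11.2],255],
  [[0,-31,0],[9.9,-0.6,-11.2],255],
  [[0,-31,0],[9.9,-0.6,-11.2],255],
  [[0,-31,0],[9.9,-0.6,-11.2],255],
])

```text
clock: 5.0
tool_pos: [0.507, -0.3818, 0.2195]
eef_rot: [-1.535, 0.381, -0.381]
contact_force: [0.7, 0.4, -1.0]
gripper_width: 0.0178
```

Run:
```python
from wb import *
print(st()[0]["qpos"].round(2))
seq([(*box(-.006,-.082),0.15,-27.2),(*box(-.006,-.082),0.094,-27.2)])
f=grab("wrist","w5")
```

```text
[ 0.55  0.59  0.08  1.55 -0.06  1.    1.73]
t 5.0 pos [ 0.507  -0.3818  0.2195] psi -27.8 w 0.0178 F [ 0.7  0.4 -1. ]
turn [-0.1, -0.6, -0.0] shift [0.13, 6.94, -0.44] | dist 70 mm
turn [-0.1, -0.6, -0.0] shift [0.14, 12.54, -0.45] | dist 126 mm
```

View pics/w5.png

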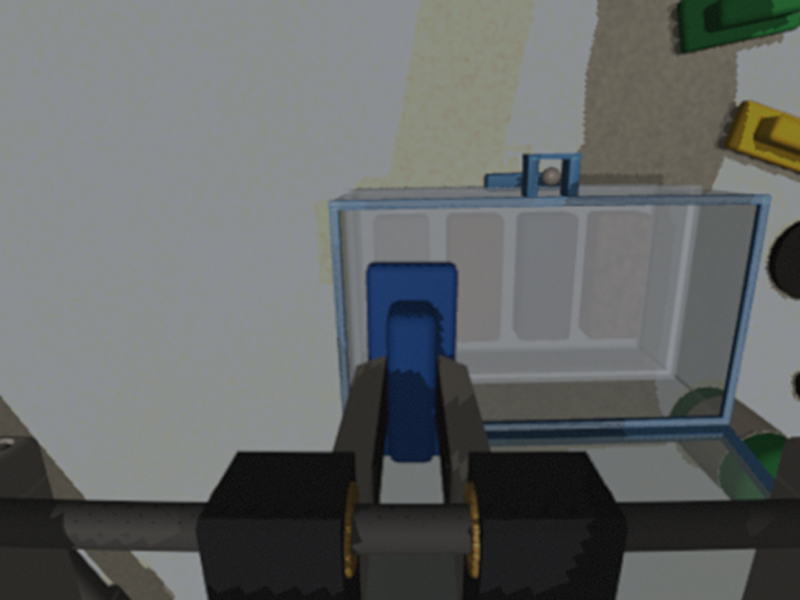

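>>> carry_out([
  [[0,-0.6,0],[0.1,4,0.1],255],
  [[0,-0.6,0],[0.1,8,0.1],255],
  [[0,-0.6,0],[0.1,11,0.1],255],
  [[0,-0.6,0],[0.1,12.6,0.1],255],
  [[0,-0.6,0],[0.1,12.6,0.1],255],
])

```text
clock: 5.68
tool_pos: [0.5083, -0.3822, 0.0935]
eef_rot: [-1.538, 0.372, -0.371]
contact_force: [0.7, -0.5, -1.4]
gripper_width: 0.0177
```

>>> carry_out([
  [[0,0,0],[0,0.1,0],168],
  [[0,0,0],[0,0.1,0],168],
  [[0,0,0],[0,-6,0],168],
  [[0,0,0],[0,-13,0],168],
])

```text
clock: 6.18
tool_pos: [0.5073, -0.3834, 0.2179]
eef_rot: [-1.538, 0.373, -0.372]
contact_force: [1.3, -0.6, 0.2]
gripper_width: 0.0318
```

Run:
```python
from wb import *
f=grab("wrist","w6"); t=grab("top","t6")
seq([(0.551,-0.084,0.2,-134.5)])
```

```text
t 6.28 pos [ 0.5115 -0.3868  0.2248] psi -27.2 w 0.0321 F [-0.2 -0.6  0.2]
turn [-0.7, 107.3, 0.7] shift [-10.39, 2.26, 28.73] | dist 306 mm
```

View pics/w6.png

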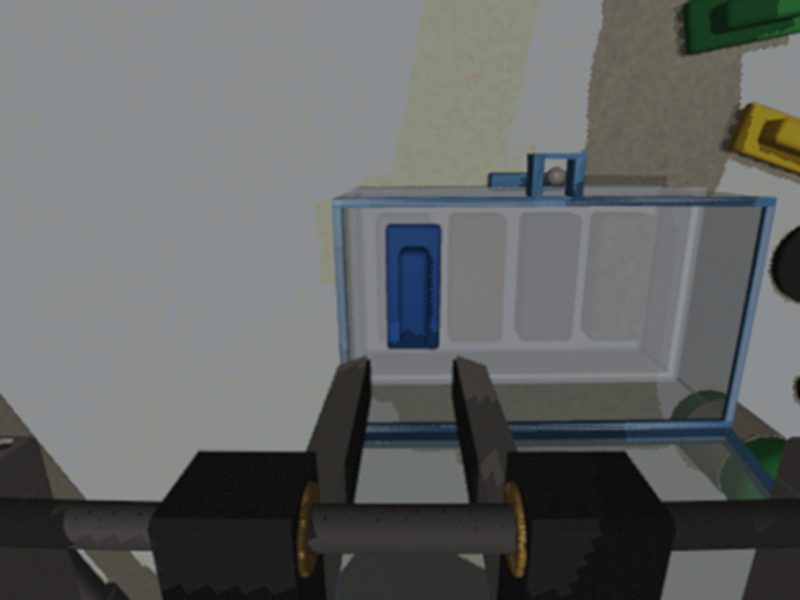

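View pics/t6.png

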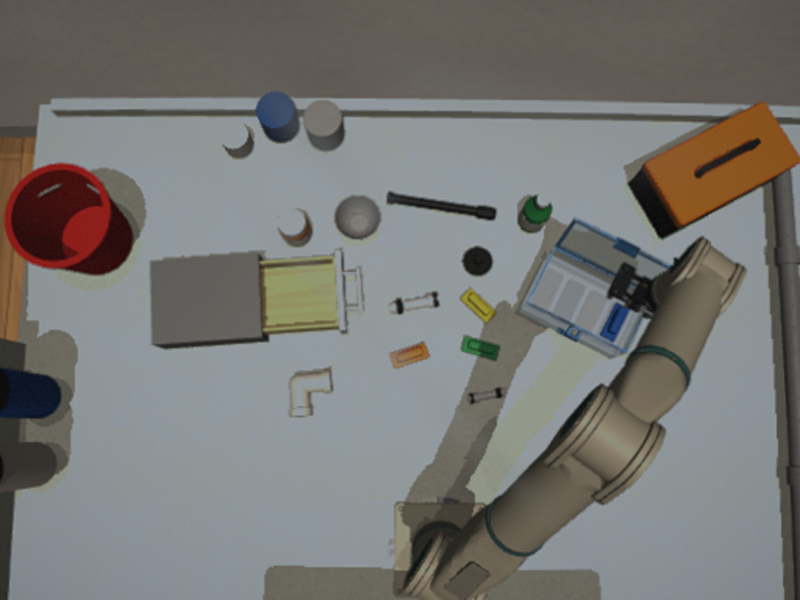

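>>> carry_out([
  [[0,107,0],[-10.4,2.3,28.7],125],
  [[0,107,0],[-10.4,2.3,28.7],125],
  [[0,107,0],[-10.4,2.3,28.7],125],
  [[0,107,0],[-10.4,2.3,28.7],125],
  [[0,107,0],[-10.4,2.3,28.7],125],
])

```text
clock: 6.9
tool_pos: [0.5467, -0.0782, 0.1937]
eef_rot: [-1.276, 1.095, -1.096]
contact_force: [1.9, -0.7, 0.4]
gripper_width: 0.0479
```

Run:
```python
from wb import *
seq([(0.551,-0.084,0.1,-134.5)])
```

```text
t 6.9 pos [ 0.5467 -0.0782  0.1937] psi -81.2 w 0.0479 F [ 1.9 -0.7  0.4]
turn [-0.1, 53.3, -0.1] shift [0.64, 9.37, 0.33] | dist 94 mm
```

>>> carry_out([
  [[0,53,0],[0.6,2,0.3],125],
  [[0,53,0],[0.6,4,0.3],125],
  [[0,53,0],[0.6,7,0.3],125],
  [[0,53,0],[0.6,10,0.3],125],
  [[0,53,0],[0.6,12,0.3],125],
])

```text
clock: 7.52
tool_pos: [0.55, -0.0859, 0.0724]
eef_rot: [-0.739, 1.752, -1.751]
contact_force: [0.4, 0.7, -0.6]
gripper_width: 0.0477
```

Run:
```python
from wb import *
f=grab("wrist","w7")
r=fitb(f,"yellow",.551,-.084,45.5); print(r)
x,y,d=r[0]
seq([(x/1000,y/1000,0.05,d-180),(x/1000,y/1000,0.025,d-180)])
```

```text
(array([550.6, -86.5,  46.7]), np.float64(0.193))
t 7.58 pos [ 0.5487 -0.0855  0.0704] psi -134.5 w 0.0482 F [-0.3 -0.7 -1.4]
turn [0.2, -1.2, 0.1] shift [-0.07, 2.04, 0.21] | dist 20 mm
turn [0.2, -1.2, 0.1] shift [-0.07, 4.54, 0.22] | dist 45 mm
```

View pics/w7.png

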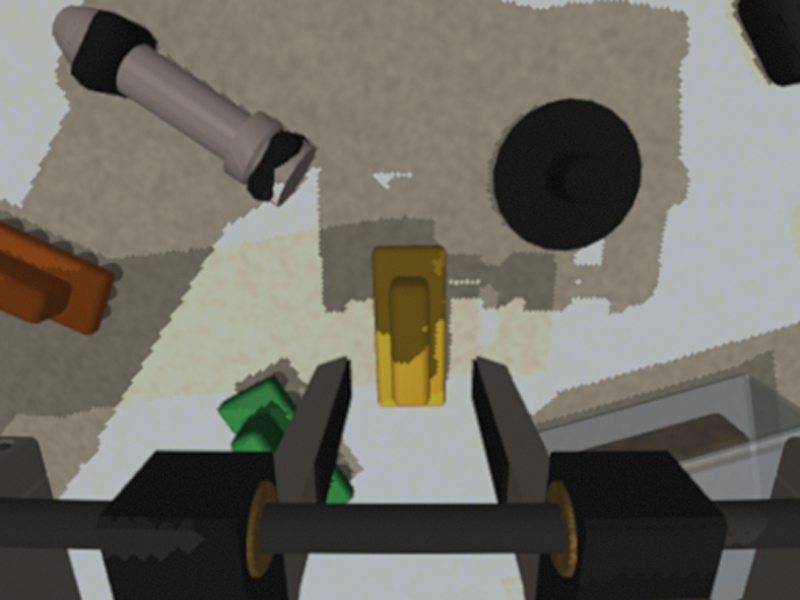

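>>> carry_out([
  [[0,-1,0],[0,2.5,0.2],125],
  [[0,-1,0],[0,4.5,0.2],125],
  [[0,-1,0],[0,4.5,0.2],125],
  [[0,-1,0],[0,4.5,0.2],255],
  [[0,-1,0],[0,4.5,0.2],255],
])

```text
clock: 8.2
tool_pos: [0.5525, -0.0876, 0.0295]
eef_rot: [-0.755, 1.734, -1.736]
contact_force: [-0.5, 0.4, 0.4]
gripper_width: 0.031
```

>>> carry_out([
  [[0,0,0],[0,0,0],255],
  [[0,0,0],[0,0,0],255],
  [[0,0,0],[0,-6,0],255],
  [[0,0,0],[0,-12,0],255],
  [[0,0,0],[0,-18,0],255],
])

```text
clock: 8.82
tool_pos: [0.5514, -0.0874, 0.21]
eef_rot: [-0.757, 1.736, -1.736]
contact_force: [1.3, -0.4, -0.7]
gripper_width: 0.0176
```

Run:
```python
from wb import *
seq([(*box(-.006,-.024),0.22,-27.2)])
```

```text
t 8.82 pos [ 0.5514 -0.0874  0.21  ] psi -132.9 w 0.0176 F [ 1.3 -0.4 -0.7]
turn [0.0, -105.7, 0.0] shift [19.37, -0.99, 15.47] | dist 248 mm
```

>>> carry_out([
  [[0,-106,0],[5,-1,4],255],
  [[0,-106,0],[10,-1,8],255],
  [[0,-106,0],[19,-1,15.3],255],
  [[0,-106,0],[19.4,-1,15.5],255],
  [[0,-106,0],[19.4,-1,15.5],255],
])

```text
clock: 9.45
tool_pos: [0.5297, -0.3428, 0.2183]
eef_rot: [-1.296, 1.071, -1.074]
contact_force: [-0.1, 1.3, -1.7]
gripper_width: 0.0176
```

Run:
```python
from wb import *
seq([(*box(-.006,-.024),0.17,-27.2)])
```

```text
t 9.45 pos [ 0.5297 -0.3428  0.2183] psi -79.4 w 0.0176 F [-0.1  1.3 -1.7]
turn [0.2, -52.2, 0.2] shift [-0.77, 4.82, 0.45] | dist 49 mm
```

>>> carry_out([
  [[0,-52,0],[-0.8,0,0.4],255],
  [[0,-52,0],[-0.8,0,0.4],255],
  [[0,-52,0],[-0.8,1,0.4],255],
  [[0,-52,0],[-0.8,2.5,0.4],255],
  [[0,-52,0],[-0.8,3.5,0.4],255],
])

```text
clock: 10.07
tool_pos: [0.535, -0.3263, 0.1824]
eef_rot: [-1.539, 0.369, -0.367]
contact_force: [0.2, 0.7, -1.6]
gripper_width: 0.0176
```

Run:
```python
from wb import *
f=grab("wrist","w8")
seq([(*box(-.006,-.024),0.098,-27.2)])
```

```text
t 10.12 pos [ 0.5342 -0.3261  0.1812] psi -26.7 w 0.0175 F [-0.1  0.2 -1.8]
turn [-0.0, 0.5, -0.2] shift [0.27, 8.32, -0.83] | dist 84 mm
```

View pics/w8.png

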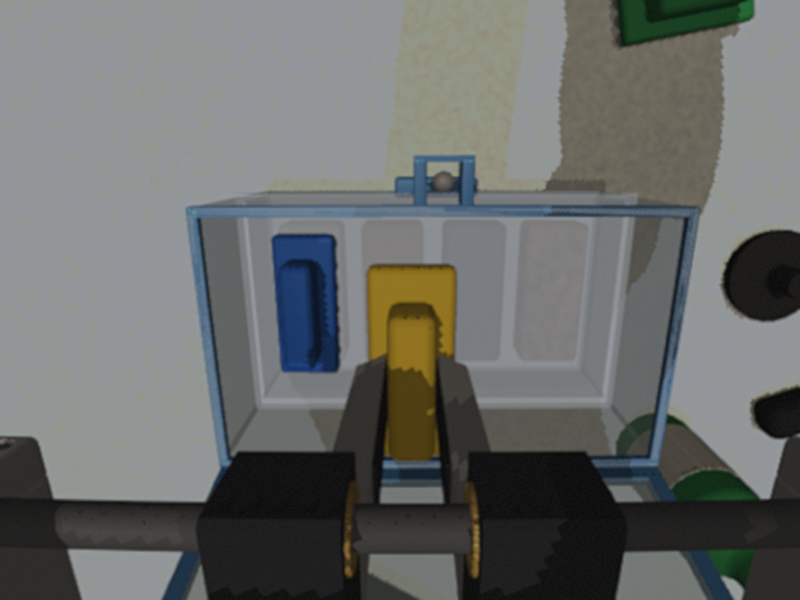

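>>> carry_out([
  [[0,0.5,0],[0.3,1,-0.8],255],
  [[0,0.5,0],[0.3,5,-0.8],255],
  [[0,0.5,0],[0.3,8.2,-0.8],255],
  [[0,0.5,0],[0.3,8.4,-0.8],255],
  [[0,0.5,0],[0.3,8.4,-0.8],255],
])

```text
clock: 10.75
tool_pos: [0.5351, -0.3358, 0.1001]
eef_rot: [-1.538, 0.379, -0.381]
contact_force: [0.3, -0.2, -0.8]
gripper_width: 0.0174
```

>>> carry_out([
  [[0,0,0],[0,0.1,0],168],
  [[0,0,0],[0,0.1,0],168],
  [[0,0,0],[0,-6,0],168],
  [[0,0,0],[0,-13,0],168],
])

```text
clock: 11.25
tool_pos: [0.5343, -0.3348, 0.2234]
eef_rot: [-1.537, 0.38, -0.379]
contact_force: [0.2, -0.1, -0.4]
gripper_width: 0.0322
```

Run:
```python
from wb import *
f=grab("wrist","w9"); t=grab("top","t9")
for n,v in brushes(t).items(): print(n,np.round(v,3),fitb(t,n,*v[:3]))
seq([(0.453,-0.089,0.2,-104.5)])
```

```text
green [ 0.452 -0.088 75.574 80.414 31.735] (array([453.3, -87.5,  76.6]), np.float64(0.304))
orange [4.34000e-01 7.30000e-02 1.10701e+02 8.12890e+01 3.48120e+01] (array([435.5,  72.7, 107.7]), np.float64(0.222))
t 11.35 pos [ 0.5387 -0.3379  0.2302] psi -27.7 w 0.032 F [-0.4 -0.4  0.6]
turn [-0.5, 76.8, 0.8] shift [-19.21, 2.71, 18.04] | dist 265 mm
```

View pics/w9.png

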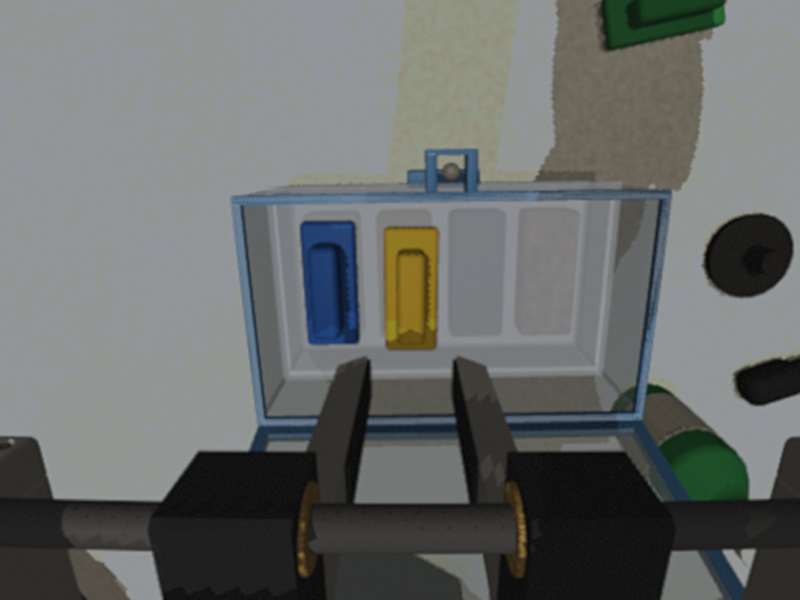

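View pics/t9.png

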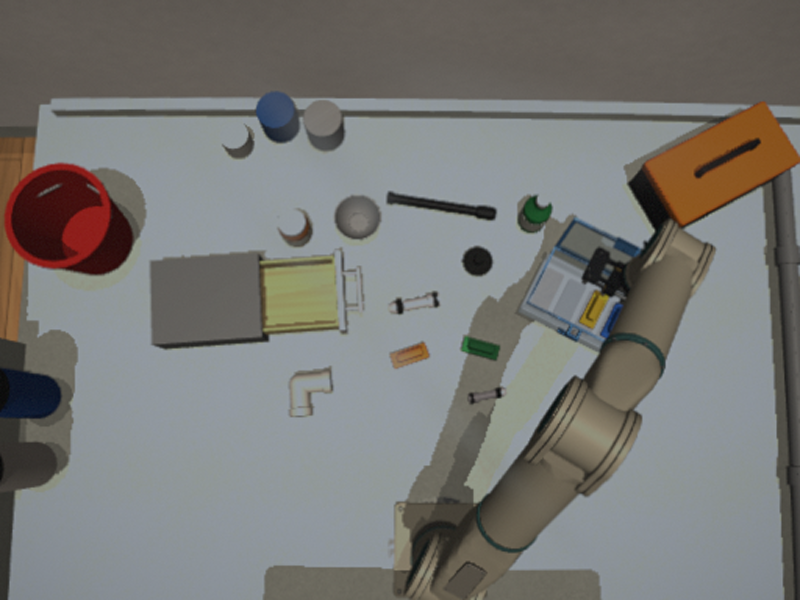

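>>> carry_out([
  [[0,77,0],[-19.2,2.7,18],125],
  [[0,77,0],[-19.2,2.7,18],125],
  [[0,77,0],[-19.2,2.7,18],125],
  [[0,77,0],[-19.2,2.7,18],125],
  [[0,77,0],[-19.2,6,18],125],
])

```text
clock: 11.98
tool_pos: [0.4487, -0.0822, 0.163]
eef_rot: [-1.272, 1.096, -1.1]
contact_force: [0.7, -0.1, -0.4]
gripper_width: 0.0478
```

Run:
```python
from wb import *
seq([(0.453,-0.089,0.1,-104.5)])
```

```text
t 11.97 pos [ 0.4487 -0.0822  0.163 ] psi -81.4 w 0.0478 F [ 0.7 -0.1 -0.4]
turn [-0.2, 23.1, -0.1] shift [0.74, 6.3, 0.3] | dist 64 mm
```

>>> carry_out([
  [[0,23,0],[0.7,4,0.3],125],
  [[0,23,0],[0.7,8,0.3],125],
  [[0,23,0],[0.7,9,0.3],125],
])

```text
clock: 12.35
tool_pos: [0.4511, -0.0925, 0.0704]
eef_rot: [-1.082, 1.394, -1.39]
contact_force: [0.5, 0.4, 0.1]
gripper_width: 0.0476
```

Run:
```python
from wb import *
f=grab("wrist","w10")
r=fitb(f,"green",.453,-.089,76); print(r)
x,y,d=r[0]
seq([(x/1000,y/1000,0.05,d-180),(x/1000,y/1000,0.027,d-180)])
```

```text
(array([451.7, -92.2,  74.5]), np.float64(0.144))
t 12.4 pos [ 0.4513 -0.0925  0.0704] psi -104.4 w 0.0479 F [-0.5  0.3  0.2]
turn [0.2, 1.1, 0.0] shift [-0.04, 2.04, 0.04] | dist 20 mm
turn [0.2, 1.1, 0.0] shift [-0.05, 4.34, 0.05] | dist 43 mm
```

View pics/w10.png

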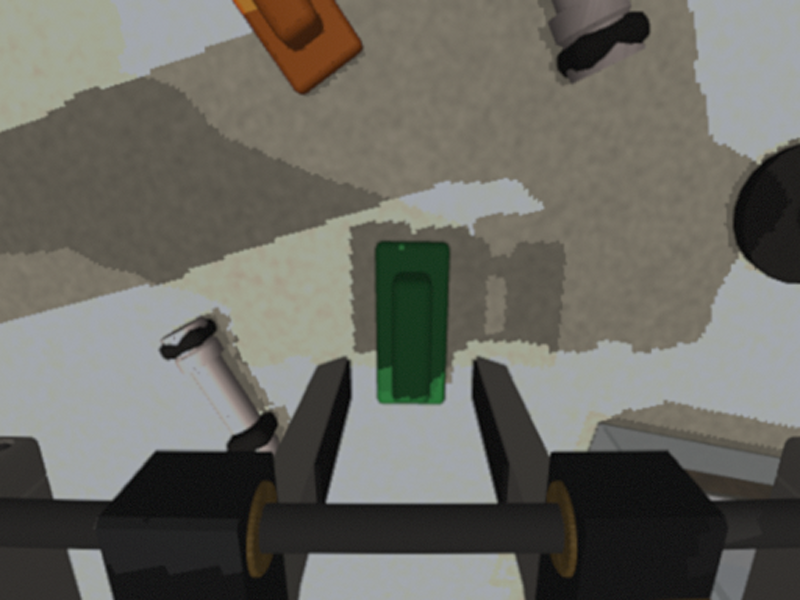

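>>> carry_out([
  [[0,1,0],[0,2.5,0],125],
  [[0,1,0],[0,4.3,0],125],
  [[0,1,0],[0,4.3,0],125],
  [[0,1,0],[0,4.3,0],255],
  [[0,1,0],[0,4.3,0],255],
])

```text
clock: 13.02
tool_pos: [0.4531, -0.0929, 0.0299]
eef_rot: [-1.068, 1.403, -1.405]
contact_force: [0.1, -0.4, 0.0]
gripper_width: 0.0313
```

>>> carry_out([
  [[0,0,0],[0,0,0],255],
  [[0,0,0],[0,0,0],255],
  [[0,0,0],[0,-6,0],255],
  [[0,0,0],[0,-12,0],255],
  [[0,0,0],[0,-18,0],255],
])

```text
clock: 13.65
tool_pos: [0.4517, -0.0927, 0.2105]
eef_rot: [-1.071, 1.405, -1.404]
contact_force: [1.9, 0.2, -1.2]
gripper_width: 0.0178
```

Run:
```python
from wb import *
seq([(*box(-.006,.028),0.22,-27.2)])
```

```text
t 13.65 pos [ 0.4517 -0.0927  0.2105] psi -105.4 w 0.0178 F [ 1.9  0.2 -1.2]
turn [0.1, -78.2, -0.0] shift [16.08, -0.96, 15.3] | dist 222 mm
```

>>> carry_out([
  [[0,-78,0],[4,-1,4],255],
  [[0,-78,0],[8,-1,8],255],
  [[0,-78,0],[12,-1,12],255],
  [[0,-78,0],[16,-1,15.2],255],
  [[0,-78,0],[16.1,-1,15.3],255],
])

```text
clock: 14.28
tool_pos: [0.5565, -0.2938, 0.2179]
eef_rot: [-1.457, 0.704, -0.704]
contact_force: [-0.8, 1.1, -1.3]
gripper_width: 0.0177
```

Run:
```python
from wb import *
seq([(*box(-.006,.028),0.17,-27.2)])
```

```text
t 14.28 pos [ 0.5565 -0.2938  0.2179] psi -51.7 w 0.0177 F [-0.8  1.1 -1.3]
turn [0.2, -24.5, 0.1] shift [-0.44, 4.79, 0.35] | dist 48 mm
```

>>> carry_out([
  [[0,-25,0],[-0.4,0,0.2],255],
  [[0,-25,0],[-0.4,1,0.2],255],
  [[0,-25,0],[-0.4,2.5,0.2],255],
  [[0,-25,0],[-0.4,3.5,0.2],255],
])

```text
clock: 14.78
tool_pos: [0.5554, -0.2841, 0.1828]
eef_rot: [-1.539, 0.367, -0.365]
contact_force: [0.5, -0.2, -1.0]
gripper_width: 0.0173
```

Run:
```python
from wb import *
f=grab("wrist","w11")
seq([(*box(-.006,.028),0.098,-27.2)])
```

```text
t 14.82 pos [ 0.5548 -0.2838  0.1816] psi -26.8 w 0.0176 F [-1.3  0.2 -1.5]
turn [0.0, 0.4, -0.2] shift [0.38, 8.36, -0.33] | dist 84 mm
```

View pics/w11.png

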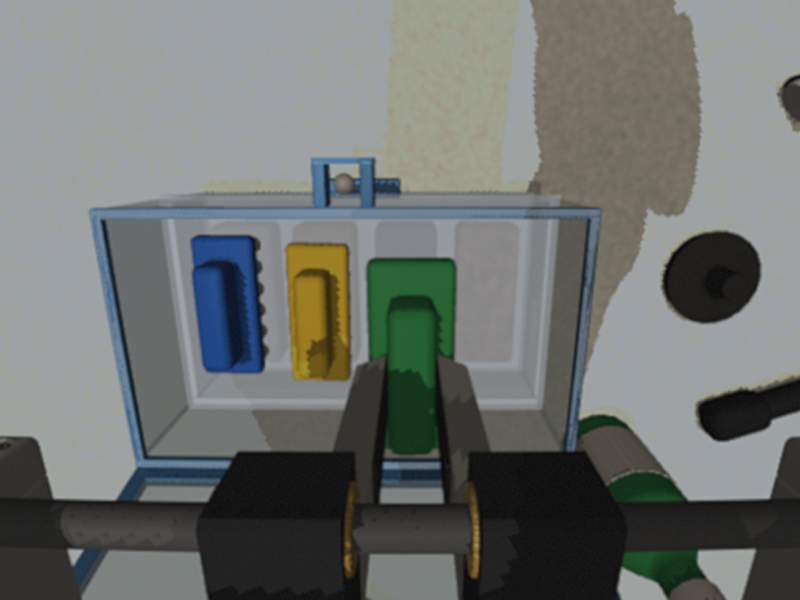

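>>> carry_out([
  [[0,0.5,0],[0.3,1,-0.3],255],
  [[0,0.5,0],[0.3,5,-0.3],255],
  [[0,0.5,0],[0.3,8.2,-0.3],255],
  [[0,0.5,0],[0.3,8.5,-0.3],255],
  [[0,0.5,0],[0.3,8.5,-0.3],255],
])

```text
clock: 15.45
tool_pos: [0.558, -0.2889, 0.0995]
eef_rot: [-1.539, 0.372, -0.374]
contact_force: [0.1, -0.2, -0.7]
gripper_width: 0.018
```

>>> carry_out([
  [[0,0,0],[0,0.1,0],168],
  [[0,0,0],[0,0.1,0],168],
  [[0,0,0],[0,-6,0],168],
  [[0,0,0],[0,-13,0],168],
])

```text
clock: 15.95
tool_pos: [0.5571, -0.2882, 0.223]
eef_rot: [-1.538, 0.373, -0.372]
contact_force: [1.5, -0.1, 0.8]
gripper_width: 0.0323
```

Run:
```python
from wb import *
f=grab("wrist","w12"); t=grab("top","t12")
for n,v in brushes(t).items(): print(n,np.round(v,3),fitb(t,n,*v[:3]))
seq([(0.434,0.073,0.2,-69)])
```

```text
green [  0.772  -0.209 179.127  45.689  33.151] (array([ 776.5, -221.9,  244.3]), np.float64(0.716))
orange [4.34000e-01 7.30000e-02 1.10701e+02 8.12890e+01 3.48120e+01] (array([435.4,  72.5, 108. ]), np.float64(0.21))
t 16.05 pos [ 0.5617 -0.291   0.2296] psi -27.2 w 0.0319 F [ 0.2 -0.1 -0.2]
turn [-0.3, 41.8, 0.8] shift [-28.05, 2.55, 26.52] | dist 387 mm
```

View pics/w12.png

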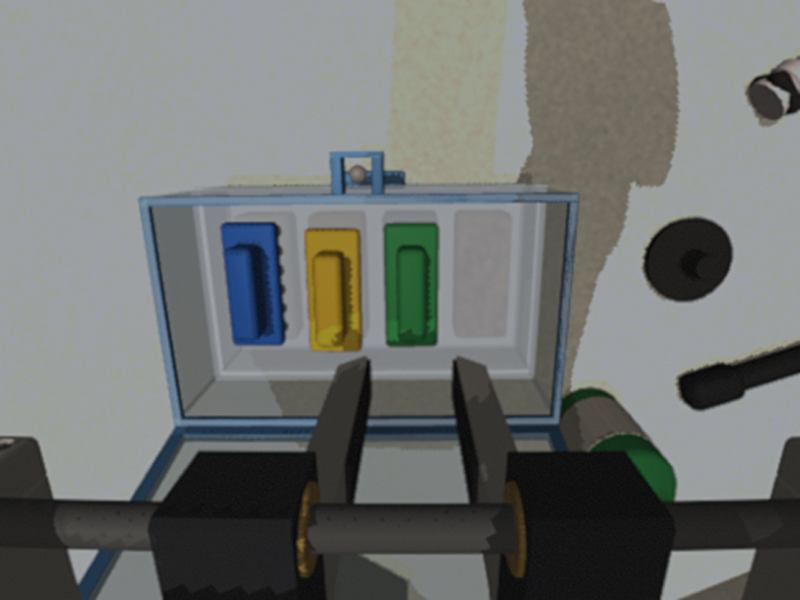

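View pics/t12.png

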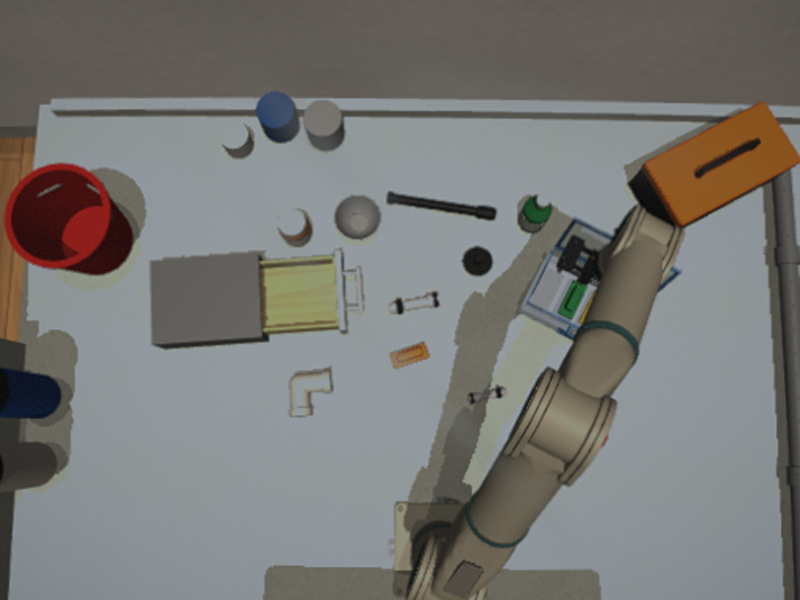

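>>> carry_out([
  [[0,42,0],[-28,2.5,26.5],125],
  [[0,42,0],[-28,2.5,26.5],125],
  [[0,42,0],[-28,2.5,26.5],125],
  [[0,42,0],[-28,2.5,26.5],125],
  [[0,42,0],[-28,2.5,26.5],125],
])

```text
clock: 16.68
tool_pos: [0.4533, 0.0077, 0.2012]
eef_rot: [-1.358, 0.938, -0.94]
contact_force: [1.1, 0.9, 0.7]
gripper_width: 0.0477
```

Run:
```python
from wb import *
seq([(0.434,0.073,0.1,-69)])
```

```text
t 16.68 pos [0.4533 0.0077 0.2012] psi -69.3 w 0.0477 F [1.1 0.9 0.7]
turn [-0.1, -0.3, 0.0] shift [-6.79, 10.12, 0.49] | dist 122 mm
```

>>> carry_out([
  [[0,0,0],[-5,3,0.3],125],
  [[0,0,0],[-6.8,8,0.4],125],
  [[0,0,0],[-6.8,12.3,0.4],125],
  [[0,0,0],[-6.8,12.5,0.4],125],
])

```text
clock: 17.18
tool_pos: [0.4315, 0.0706, 0.0744]
eef_rot: [-1.363, 0.941, -0.935]
contact_force: [-0.3, -0.2, 0.6]
gripper_width: 0.0479
```

Run:
```python
from wb import *
f=grab("wrist","w13")
r=fitb(f,"orange",.434,.073,110); print(r)
x,y,d=r[0]
seq([(x/1000,y/1000,0.05,d-180),(x/1000,y/1000,0.027,d-180)])
```

```text
(array([434.2,  70.2, 109.8]), np.float64(0.091))
t 17.23 pos [0.4328 0.0704 0.0756] psi -69.2 w 0.048 F [ 0.  -0.3  0.6]
turn [0.1, 1.0, -0.0] shift [0.07, 2.56, 0.13] | dist 26 mm
turn [0.1, 1.0, -0.0] shift [0.07, 4.86, 0.14] | dist 49 mm
```

View pics/w13.png

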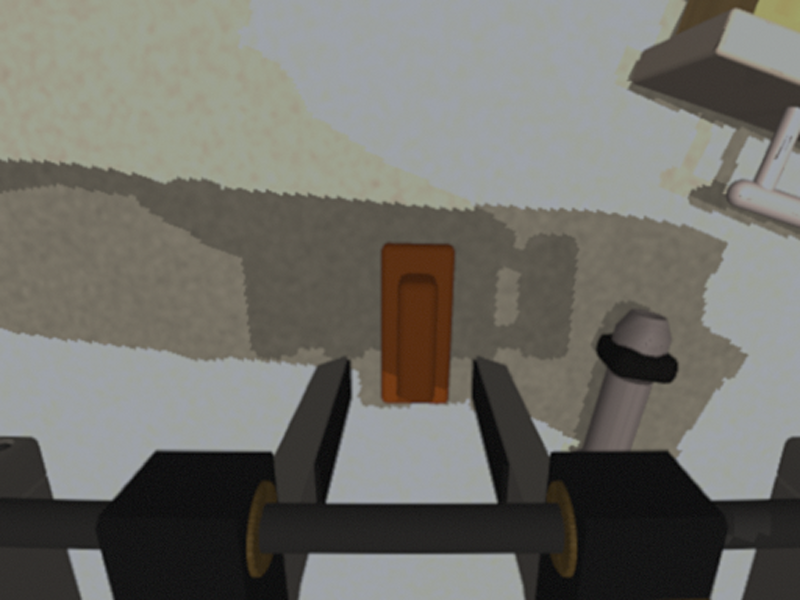

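>>> carry_out([
  [[0,1,0],[0,3,0.1],125],
  [[0,1,0],[0,4.9,0.1],125],
  [[0,1,0],[0,4.9,0.1],125],
  [[0,1,0],[0,4.9,0.1],255],
  [[0,1,0],[0,4.9,0.1],255],
])

```text
clock: 17.85
tool_pos: [0.4355, 0.0713, 0.0283]
eef_rot: [-1.351, 0.949, -0.952]
contact_force: [-0.8, -0.1, -0.3]
gripper_width: 0.0314
```

>>> carry_out([
  [[0,0,0],[0,0,0],255],
  [[0,0,0],[0,0,0],255],
  [[0,0,0],[0,-6,0],255],
  [[0,0,0],[0,-12,0],255],
  [[0,0,0],[0,-18,0],255],
])

```text
clock: 18.48
tool_pos: [0.4339, 0.0711, 0.2088]
eef_rot: [-1.354, 0.952, -0.951]
contact_force: [1.4, 1.0, -1.0]
gripper_width: 0.0178
```

Run:
```python
from wb import *
seq([(*box(-.006,.079),0.22,-27.2)])
```

```text
t 18.48 pos [0.4339 0.0711 0.2088] psi -70.2 w 0.0178 F [ 1.4  1.  -1. ]
turn [0.1, -43.0, -0.0] shift [34.49, -1.12, 3.09] | dist 346 mm
```

>>> carry_out([
  [[0,-43,0],[5,-1.1,0.5],255],
  [[0,-43,0],[11,-1.1,1],255],
  [[0,-43,0],[17,-1.1,1.5],255],
  [[0,-43,0],[23,-1.1,2],255],
  [[0,-43,0],[29,-1.1,2.6],255],
])

```text
clock: 19.1
tool_pos: [0.5574, -0.1947, 0.2179]
eef_rot: [-1.538, 0.372, -0.371]
contact_force: [0.1, -0.3, -0.0]
gripper_width: 0.0175
```

Run:
```python
from wb import *
seq([(*box(-.006,.079),0.18,-27.2)])
```

```text
t 19.1 pos [ 0.5574 -0.1947  0.2179] psi -27.1 w 0.0175 F [ 0.1 -0.3 -0. ]
turn [-0.0, 0.1, -0.0] shift [4.2, 3.79, -3.28] | dist 65 mm
```

>>> carry_out([
  [[0,0,0],[2.5,0,-2.6],255],
  [[0,0,0],[4.2,0.5,-3.9],255],
  [[0,0,0],[4.2,3,-3.9],255],
  [[0,0,0],[4.2,3.8,-3.9],255],
])

```text
clock: 19.6
tool_pos: [0.5752, -0.2463, 0.1782]
eef_rot: [-1.538, 0.376, -0.369]
contact_force: [0.3, -0.0, -1.3]
gripper_width: 0.0175
```

Run:
```python
from wb import *
f=grab("wrist","w14")
seq([(*box(-.006,.079),0.098,-27.2)])
```

```text
t 19.65 pos [ 0.5752 -0.2459  0.1779] psi -27.2 w 0.0174 F [-0.2 -0.2 -1.2]
turn [0.0, 0.0, -0.2] shift [0.31, 7.99, 0.47] | dist 80 mm
```

View pics/w14.png

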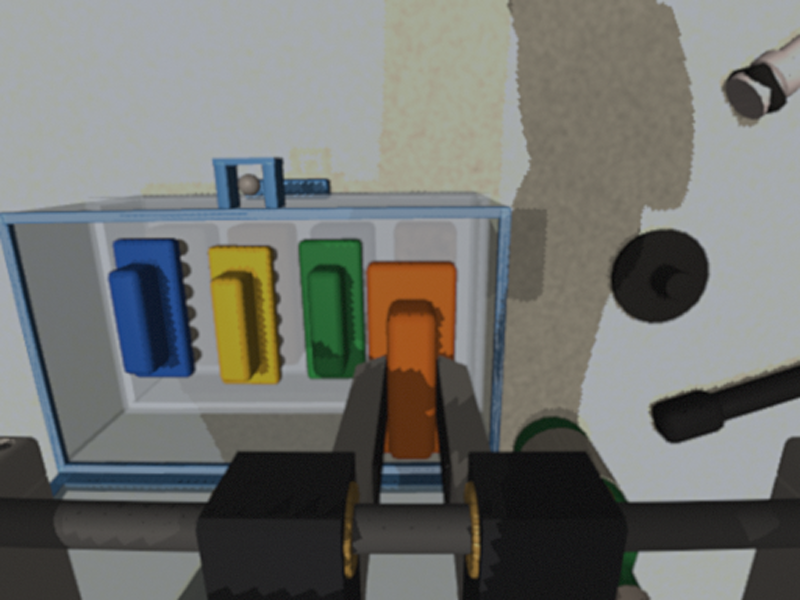

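>>> carry_out([
  [[0,0,0],[0.3,1,0.4],255],
  [[0,0,0],[0.3,5,0.4],255],
  [[0,0,0],[0.3,7.8,0.4],255],
  [[0,0,0],[0.3,8.1,0.4],255],
  [[0,0,0],[0.3,8.1,0.4],255],
])

```text
clock: 20.27
tool_pos: [0.582, -0.2447, 0.1]
eef_rot: [-1.539, 0.371, -0.373]
contact_force: [-0.1, 0.5, -0.7]
gripper_width: 0.0177
```

>>> carry_out([
  [[0,0,0],[0,0.1,0],170],
  [[0,0,0],[0,0.1,0],170],
  [[0,0,0],[0,-6,0],170],
  [[0,0,0],[0,-12,0],170],
  [[0,0,0],[0,-17,0],170],
])

```text
clock: 20.9
tool_pos: [0.5816, -0.2449, 0.2724]
eef_rot: [-1.539, 0.37, -0.375]
contact_force: [0.8, -0.1, -0.2]
gripper_width: 0.0313
```

Run:
```python
from wb import *
f=grab("wrist","w15"); t=grab("top","t15")
print(box(.07,0),box(.07,-.05),box(.15,-.03))
seq([])
for th in (1.6,1.7,1.75,1.8): print(th, .07-.14*np.cos(th), .132+.14*np.sin(th))
```

```text
[ 0.61125915 -0.34799685] [ 0.58840425 -0.39246767] [ 0.66869952 -0.41124718]
t 21.0 pos [ 0.5846 -0.2464  0.2764] psi -27.2 w 0.0312 F [ 1.1 -0.5  0.6]
1.6 0.07408793312218044 0.27194030442581074
1.7 0.08803822920137346 0.2708330734633456
1.75 0.0949544477909289 0.2697580325623512
1.8 0.1018082932570322 0.26833866832294734
```

View pics/w15.png

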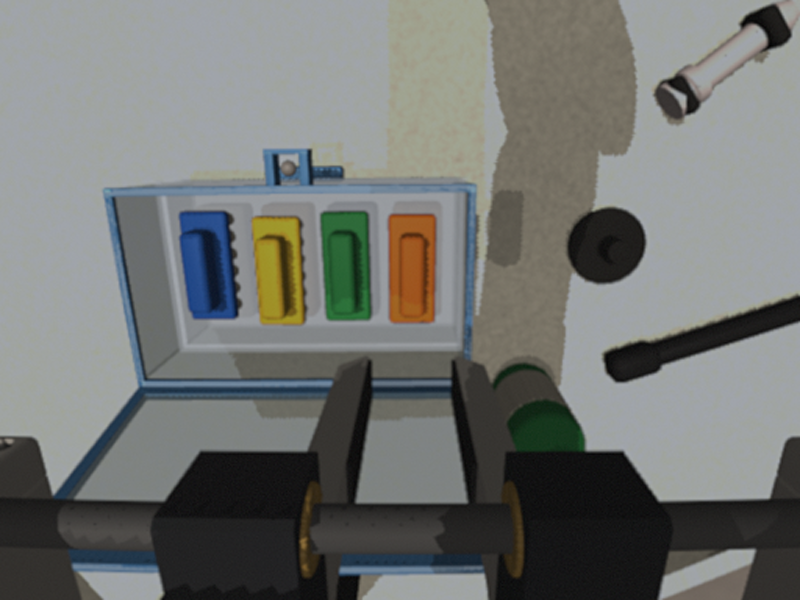

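View pics/t15.png

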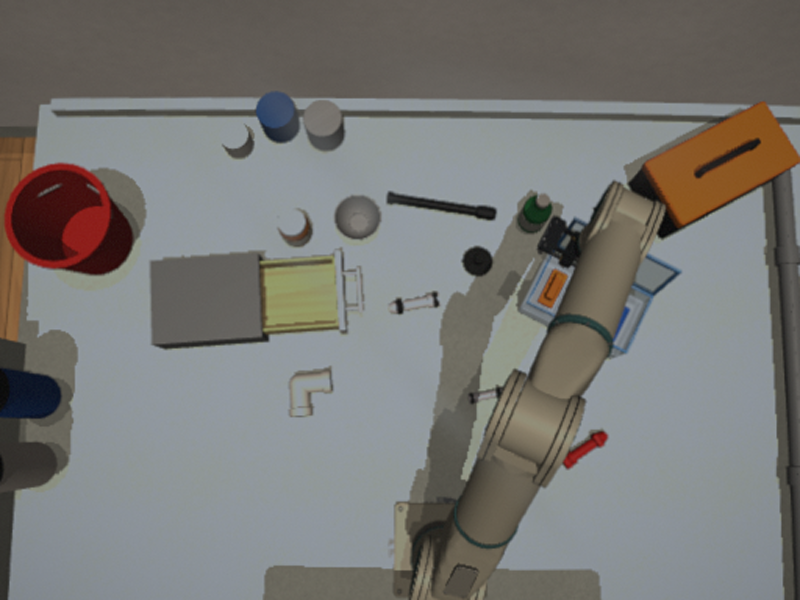

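Run:
```python
from wb import *
seq([(*box(.08,0.07),0.315,-27.2),(*box(.145,-.02),0.315,-27.2),(*box(.145,-.02),0.235,-27.2)])
```

```text
t 21.0 pos [ 0.5846 -0.2464  0.2764] psi -27.2 w 0.0312 F [ 1.1 -0.5  0.6]
turn [-0.1, -0.0, 0.7] shift [8.07, -3.76, -0.81] | dist 89 mm
turn [-0.1, -0.0, 0.7] shift [14.57, -3.69, -9.8] | dist 179 mm
turn [-0.1, -0.0, 0.7] shift [14.47, 4.31, -9.81] | dist 180 mm
```

>>> carry_out([
  [[0,0,0],[0,-4,-1],255],
  [[0,0,0],[4,-4.2,-4],255],
  [[0,0,0],[9,-4.2,-8],255],
  [[0,0,0],[14,-4.2,-9.8],255],
  [[0,0,0],[15,-4.2,-9.8],255],
])

```text
clock: 21.62
tool_pos: [0.6696, -0.4037, 0.3077]
eef_rot: [-1.539, 0.377, -0.373]
contact_force: [-0.4, 1.0, -0.8]
gripper_width: 0.0002
```

Run:
```python
from wb import *
seq([(*box(.145,-.02),0.235,-27.2)])
f=grab("wrist","w16"); t=grab("scene","s16")
print(st()[0]["qpos"].round(2))
```

```text
t 21.62 pos [ 0.6696 -0.4037  0.3077] psi -27.4 w 0.0002 F [-0.4  1.  -0.8]
turn [0.1, -0.2, -0.1] shift [-0.22, 7.27, 0.3] | dist 73 mm
[ 0.42  0.81  0.22  0.88 -0.16  1.47  1.69]
```

View pics/w16.png

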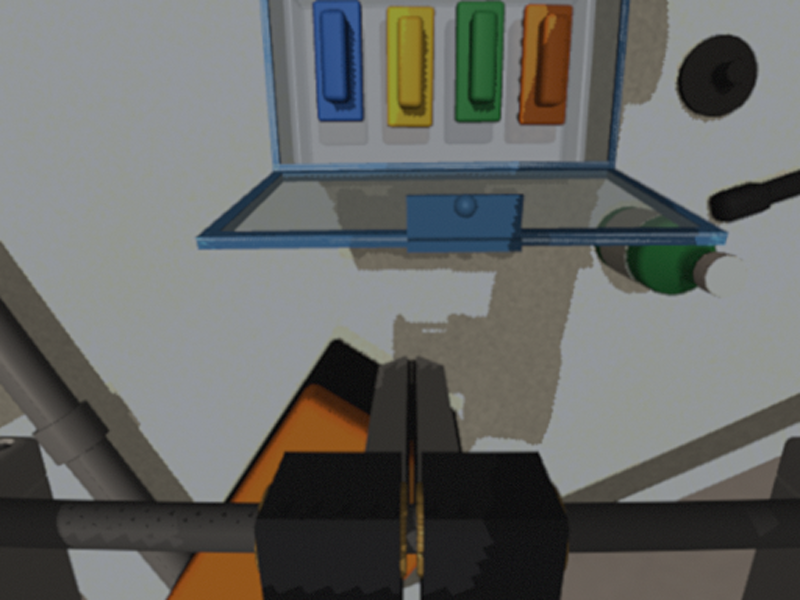

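View pics/s16.png

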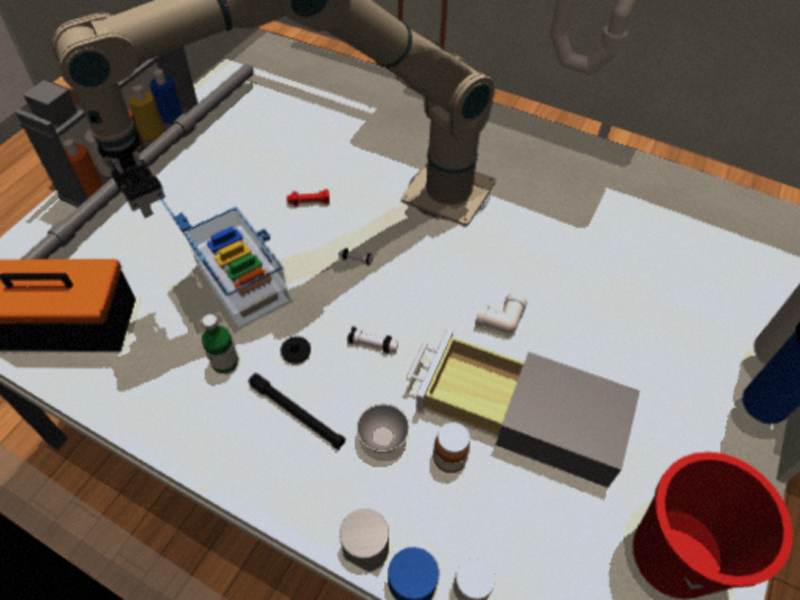

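>>> carry_out([
  [[0,0,0],[0,3.5,0.3],255],
  [[0,0,0],[0,6.8,0.3],255],
  [[0,0,0],[-1.5,6.8,0.3],255],
  [[0,0,0],[-3,6.8,0.3],255],
  [[0,0,0],[-4.5,6.8,0.3],255],
])

```text
clock: 22.35
tool_pos: [0.6304, -0.3759, 0.2437]
eef_rot: [-1.538, 0.371, -0.372]
contact_force: [0.5, -0.9, 0.6]
gripper_width: 0.0001
```

>>> carry_out([
  [[0,0,0],[-1.5,0,0],255],
  [[0,0,0],[-3,0,0],255],
  [[0,0,0],[-4.5,0,0],255],
  [[0,0,0],[-6,0,0],255],
  [[0,0,0],[-7.5,0,0],255],
])

```text
clock: 22.98
tool_pos: [0.5636, -0.3415, 0.2437]
eef_rot: [-1.538, 0.371, -0.372]
contact_force: [0.2, -0.5, 0.4]
gripper_width: 0.0001
```

Run:
```python
from wb import *
s=st()[0]; d=s["tool_pos"][:2]-BC; print("box",d@bx,d@by)
seq([])
f=grab("wrist","w17"); t=grab("scene","s17",(60,60,260,210))
```

```text
box 0.024638030782134328 -0.016047440165372993
t 22.98 pos [ 0.5636 -0.3415  0.2437] psi -27.2 w 0.0001 F [ 0.2 -0.5  0.4]
```

View pics/s17.png

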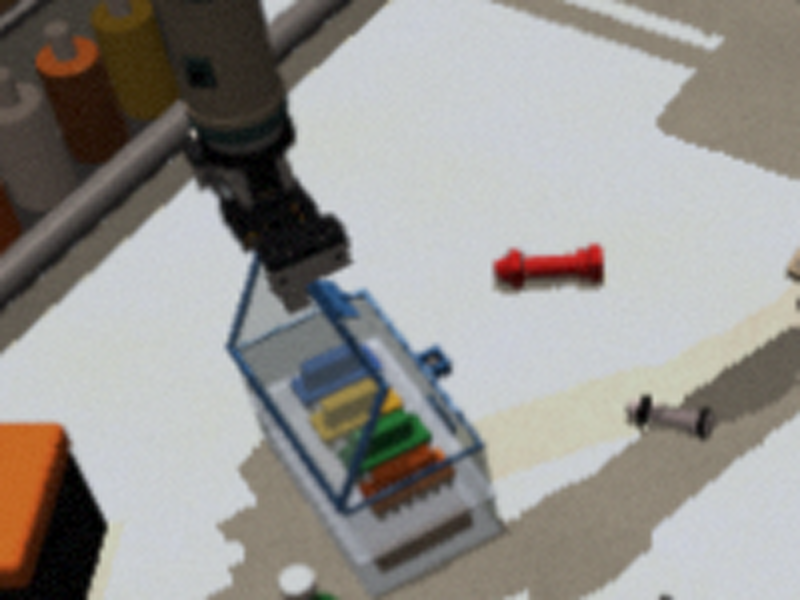

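View pics/w17.png

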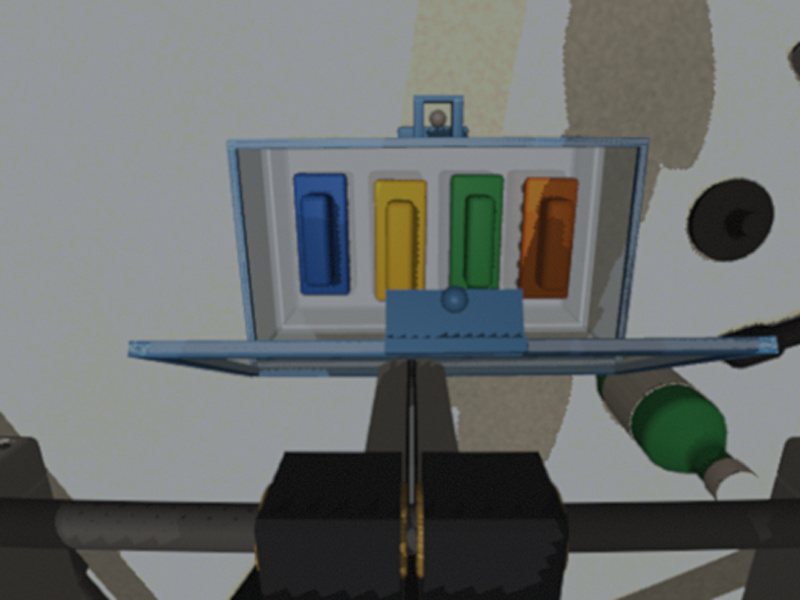

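>>> carry_out([
  [[0,0,0],[-1.5,0.3,0],255],
  [[0,0,0],[-3,1.2,0],255],
  [[0,0,0],[-4.5,2.2,0],255],
  [[0,0,0],[-5.5,3,0],255],
  [[0,0,0],[-6,4,0],255],
])

```text
clock: 23.7
tool_pos: [0.5111, -0.315, 0.2033]
eef_rot: [-1.539, 0.371, -0.373]
contact_force: [-0.2, -0.3, -0.2]
gripper_width: 0.0007
```

Run:
```python
from wb import *
s=st()[0]; d=s["tool_pos"][:2]-BC; print("box",d@bx,d@by)
seq([])
f=grab("wrist","w18"); t=grab("scene","s18",(60,60,260,210))
```

```text
box -0.034149488543366614 -0.016435578107999036
t 23.7 pos [ 0.5111 -0.315   0.2033] psi -27.2 w 0.0007 F [-0.2 -0.3 -0.2]
```

View pics/s18.png

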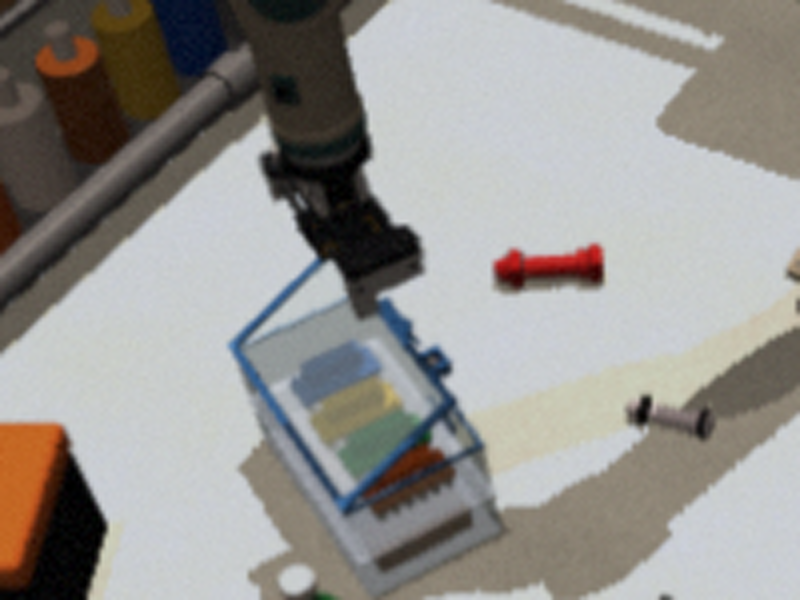

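View pics/w18.png

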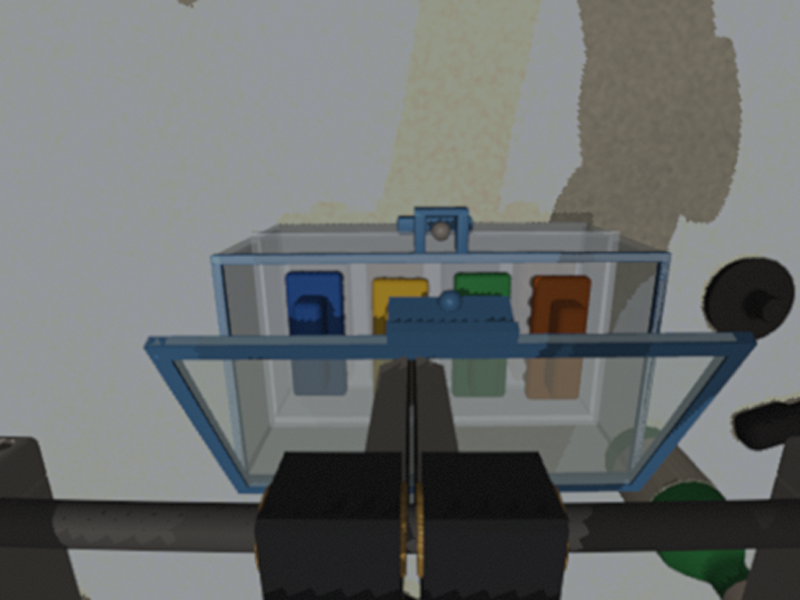

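>>> carry_out([
  [[0,0,0],[-1,1,0.6],255],
  [[0,0,0],[-2,2.2,1.2],255],
  [[0,0,0],[-2.3,3.2,1.4],255],
  [[0,0,0],[-2.3,4.2,1.4],255],
  [[0,0,0],[-2.3,4.6,1.4],255],
])

```text
clock: 24.42
tool_pos: [0.4971, -0.2928, 0.1565]
eef_rot: [-1.539, 0.373, -0.372]
contact_force: [0.8, -0.4, 0.5]
gripper_width: 0.0003
```

Run:
```python
from wb import *
s=st()[0]; d=s["tool_pos"][:2]-BC; print("box",d@bx,d@by)
seq([])
f=grab("wrist","w19")
```

```text
box -0.056730636747585474 -0.003057791309240691
t 24.43 pos [ 0.4971 -0.2928  0.1565] psi -27.2 w 0.0003 F [ 0.8 -0.4  0.5]
```

View pics/w19.png

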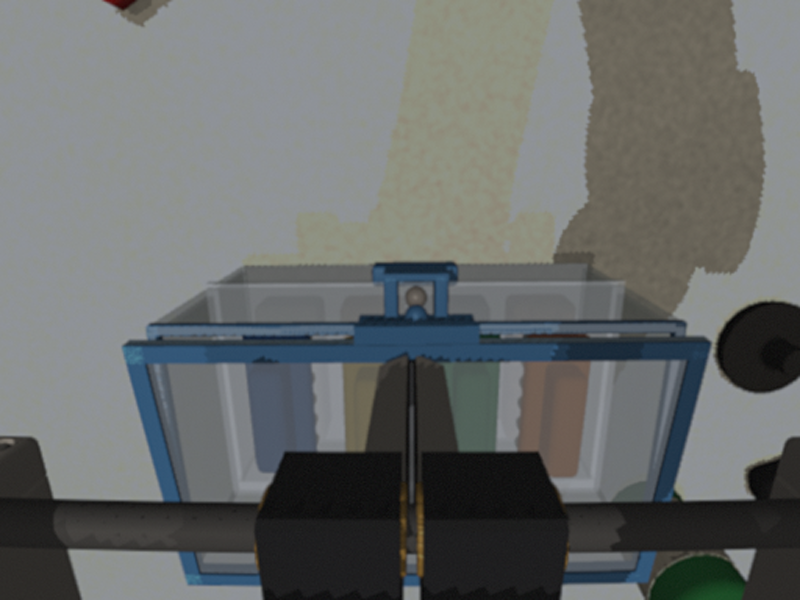

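>>> carry_out([
  [[0,0,0],[-0.3,0.5,0.2],255],
  [[0,0,0],[-0.3,1.0,0.2],255],
  [[0,0,0],[-0.3,1.3,0.2],255],
])

```text
clock: 24.85
tool_pos: [0.4949, -0.289, 0.1448]
eef_rot: [-1.538, 0.373, -0.372]
contact_force: [-0.4, 0.2, 1.9]
gripper_width: 0.0004
```

>>> carry_out([
  [[0,0,0],[0,0.3,0],255],
  [[0,0,0],[0,0.6,0],255],
])

```text
clock: 25.1
tool_pos: [0.4954, -0.2892, 0.1378]
eef_rot: [-1.539, 0.372, -0.372]
contact_force: [-0.7, -0.9, -0.6]
gripper_width: 0.0007
```

Run:
```python
from wb import *
s=st()[0]; d=s["tool_pos"][:2]-BC; print("box",d@bx,d@by)
seq([])
f=grab("wrist","w20")
```

```text
box -0.059933859807349166 -0.0007105040755950083
t 25.1 pos [ 0.4954 -0.2892  0.1378] psi -27.2 w 0.0007 F [-0.7 -0.9 -0.6]
```

View pics/w20.png

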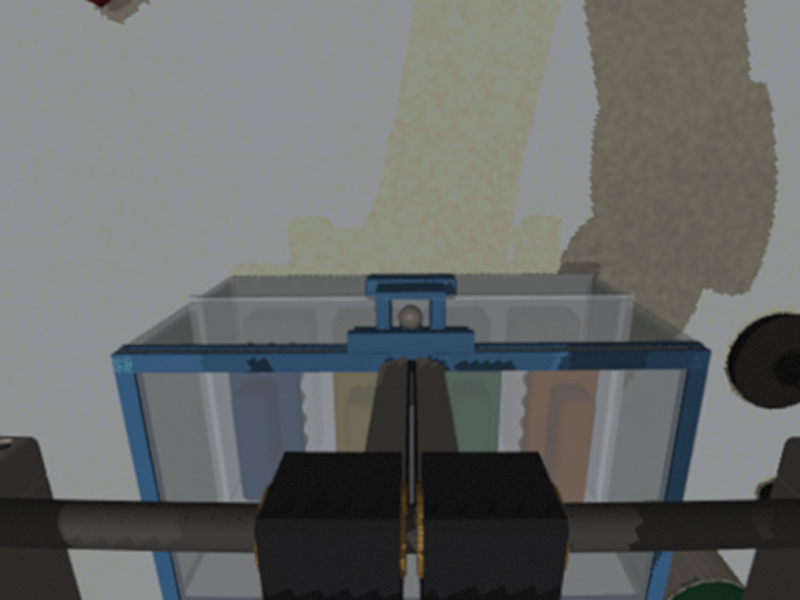

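>>> carry_out([
  [[0,0,0],[0,0.3,0],255],
  [[0,0,0],[0,0.5,0],255],
])

```text
clock: 25.4
tool_pos: [0.4954, -0.2893, 0.1362]
eef_rot: [-1.538, 0.372, -0.373]
contact_force: [-6.9, 5.6, 35.1]
gripper_width: 0.0005
```

>>> carry_out([
  [[0,0,0],[0,0.3,0],255],
  [[0,0,0],[0,0.3,0],255],
])

```text
clock: 25.65
tool_pos: [0.4955, -0.2894, 0.136]
eef_rot: [-1.538, 0.371, -0.375]
contact_force: [-10.0, 6.1, 44.3]
gripper_width: 0.0002
```

>>> carry_out([
  [[0,0,0],[0,-2,0],255],
  [[0,0,0],[0,-6,0],200],
  [[0,0,0],[0,-9,0],130],
  [[0,0,0],[-5,-9,2],130],
  [[0,0,0],[-10,-9,4],130],
])

```text
clock: 26.28
tool_pos: [0.4241, -0.2072, 0.2202]
eef_rot: [-1.539, 0.372, -0.374]
contact_force: [0.9, -0.9, 0.2]
gripper_width: 0.0371
```

Run:
```python
from wb import *
import pickle
f=grab("wrist","w21"); t=grab("top","t21"); s=grab("scene","s21",(60,60,300,240)); pickle.dump(t,open("t21.pkl","wb"))
save(t["image"][:,:,::-1],"c21",(240,145,340,220))
seq([])
```

```text
t 26.43 pos [ 0.423  -0.206   0.2202] psi -27.1 w 0.0456 F [ 0.6 -0.6 -0.1]
```

View pics/s21.png

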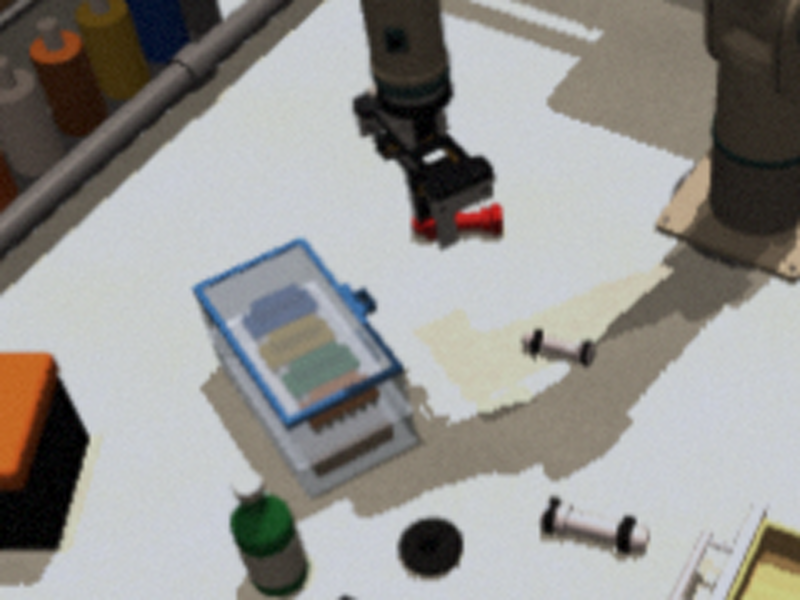

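View pics/c21.png

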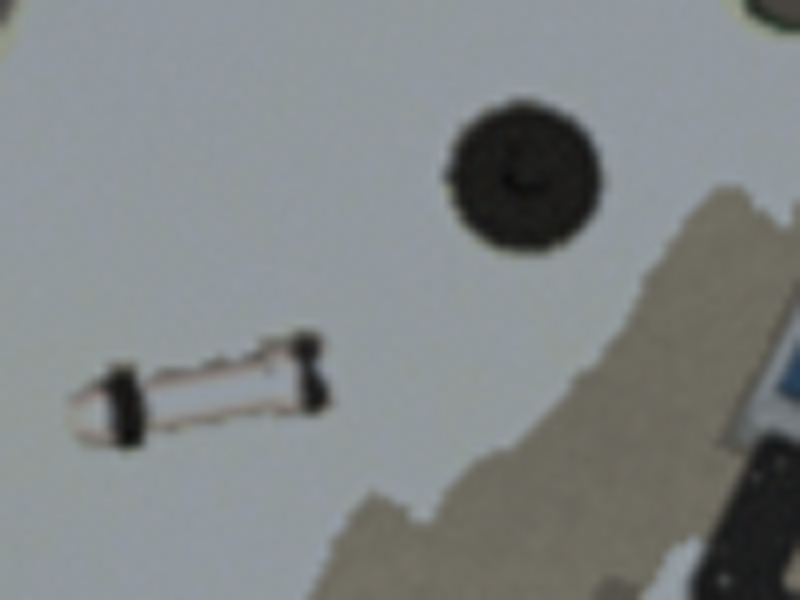

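View pics/w21.png

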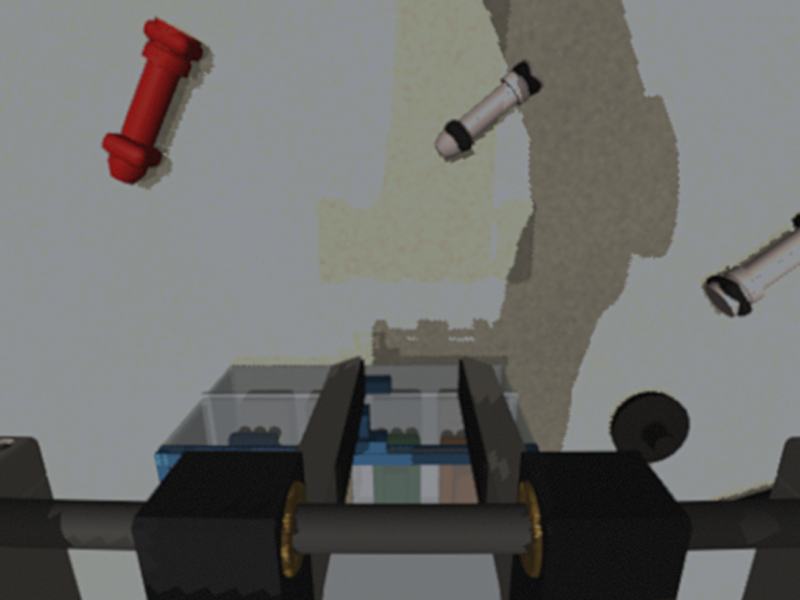

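Run:
```python
from wb import *
seq([(.5545,.056,.2,-79),(.5545,.056,.1,-79)])
```

```text
t 26.43 pos [ 0.423  -0.206   0.2202] psi -27.1 w 0.0456 F [ 0.6 -0.6 -0.1]
turn [-0.0, 51.9, -0.1] shift [-0.22, 2.05, 29.31] | dist 294 mm
turn [-0.0, 51.9, -0.1] shift [-0.21, 12.05, 29.3] | dist 317 mm
```

>>> carry_out([
  [[0,52,0],[-0.2,2,29.3],90],
  [[0,52,0],[-0.2,2,29.3],90],
  [[0,52,0],[-0.2,4,29.3],90],
  [[0,52,0],[-0.2,6,29.3],90],
  [[0,52,0],[-0.2,9,29.3],90],
])

```text
clock: 27.05
tool_pos: [0.5574, 0.0488, 0.1378]
eef_rot: [-1.286, 1.068, -1.075]
contact_force: [1.1, 0.7, -0.4]
gripper_width: 0.0609
```

>>> carry_out([
  [[0,0,0],[0,2,0],90],
  [[0,0,0],[0,2,0],90],
])

```text
clock: 27.3
tool_pos: [0.5531, 0.0462, 0.1157]
eef_rot: [-1.296, 1.07, -1.068]
contact_force: [0.3, -0.6, 1.0]
gripper_width: 0.0611
```

Run:
```python
from wb import *
import pickle
f=grab("wrist","w22");pickle.dump(f,open("w22.pkl","wb"))
seq([])
```

```text
t 27.35 pos [0.5538 0.0454 0.1171] psi -79.2 w 0.0607 F [-0.4 -0.1  0.3]
```

View pics/w22.png

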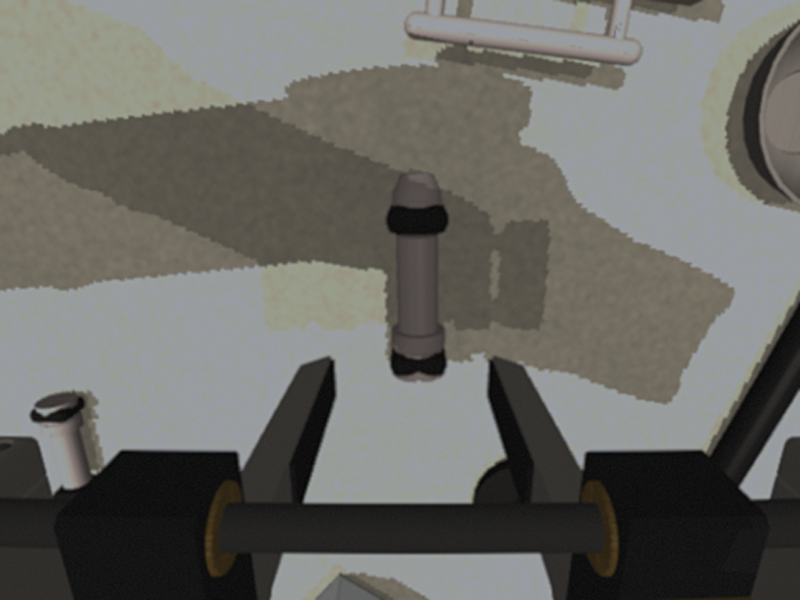

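Run:
```python
from wb import *
import pickle; f=pickle.load(open("w22.pkl","rb")); s=1.5625
for n,(u,v,z) in dict(b1top=(418,208,.034),b1inner=(417,234,.029),collar=(417,326,.029),b2inner=(417,350,.029)).items():
    print(n,at(f,(u+.5)/s-.5,(v+.5)/s-.5,z).round(4))
```

```text
b1top [0.5459 0.1032 0.034 ]
b1inner [0.5482 0.089  0.029 ]
collar [0.5583 0.0373 0.029 ]
b2inner [0.5611 0.0228 0.029 ]
```

Run:
```python
from wb import *
seq([(.5535,.0605,.05,-79),(.5535,.0605,.005,-79)])
```

```text
t 27.35 pos [0.5538 0.0454 0.1171] psi -79.2 w 0.0607 F [-0.4 -0.1  0.3]
turn [0.0, -0.2, 0.1] shift [-1.49, 6.7, 0.26] | dist 69 mm
turn [0.0, -0.2, 0.1] shift [-1.5, 11.2, 0.26] | dist 113 mm
```

>>> carry_out([
  [[0,0,0],[-1.5,2,0.2],90],
  [[0,0,0],[-1.5,6,0.2],90],
  [[0,0,0],[-1.5,8,0.2],90],
  [[0,0,0],[-1.5,8,0.2],90],
])

```text
clock: 27.85
tool_pos: [0.5527, 0.0602, 0.0376]
eef_rot: [-1.292, 1.071, -1.071]
contact_force: [-0.1, -0.2, 0.6]
gripper_width: 0.0608
```

Run:
```python
from wb import *
seq([(.5535,.0605,.005,-79)])
f=grab("wrist","w23")
```

```text
t 27.85 pos [0.5527 0.0602 0.0376] psi -79.3 w 0.0608 F [-0.1 -0.2  0.6]
turn [0.0, -0.3, 0.0] shift [-0.01, 3.26, 0.09] | dist 33 mm
```

View pics/w23.png

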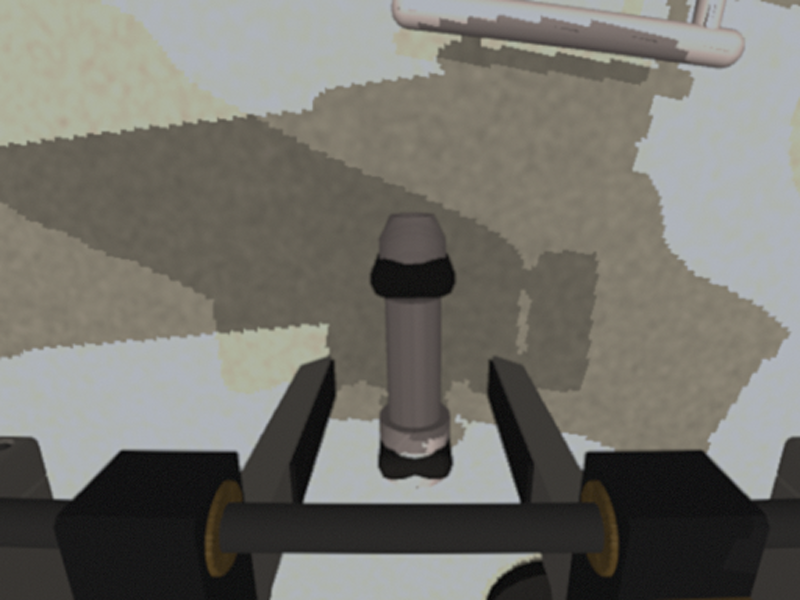

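>>> carry_out([
  [[0,0,0],[0,2,0],90],
  [[0,0,0],[0,3.2,0],90],
  [[0,0,0],[0,3.2,0],90],
  [[0,0,0],[0,3.2,0],255],
  [[0,0,0],[0,3.2,0],255],
])

```text
clock: 28.52
tool_pos: [0.5528, 0.0615, 0.0061]
eef_rot: [-1.292, 1.068, -1.07]
contact_force: [1.2, 0.0, 0.4]
gripper_width: 0.0441
```

>>> carry_out([
  [[0,0,0],[0,0,0],255],
  [[0,0,0],[0,0,0],255],
  [[0,0,0],[0,-6,0],255],
  [[0,0,0],[0,-12,0],255],
  [[0,0,0],[0,-18,0],255],
])

```text
clock: 29.15
tool_pos: [0.5517, 0.0615, 0.187]
eef_rot: [-1.293, 1.07, -1.069]
contact_force: [0.7, 2.2, -0.4]
gripper_width: 0.023
```

Run:
```python
from wb import *
f=grab("wrist","w24")
# drawer frame
dx=np.array([-.0870,.9962]); dx/=np.linalg.norm(dx); print("yaw",np.degrees(np.arctan2(dx[1],dx[0])))
seq([])
t=eyes.grab_frame("top"); save(t["image"][:,:,::-1],"c24",(90,145,250,265))
```

```text
yaw 94.9910840043407
t 29.2 pos [0.5565 0.0612 0.1945] psi -79.2 w 0.0231 F [ 1.6 -0.5  2.9]
```

View pics/w24.png

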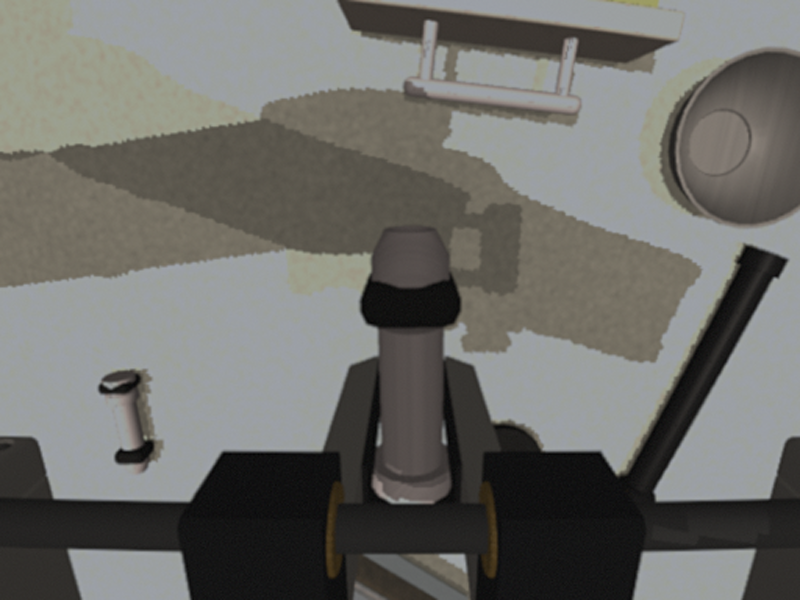

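View pics/c24.png

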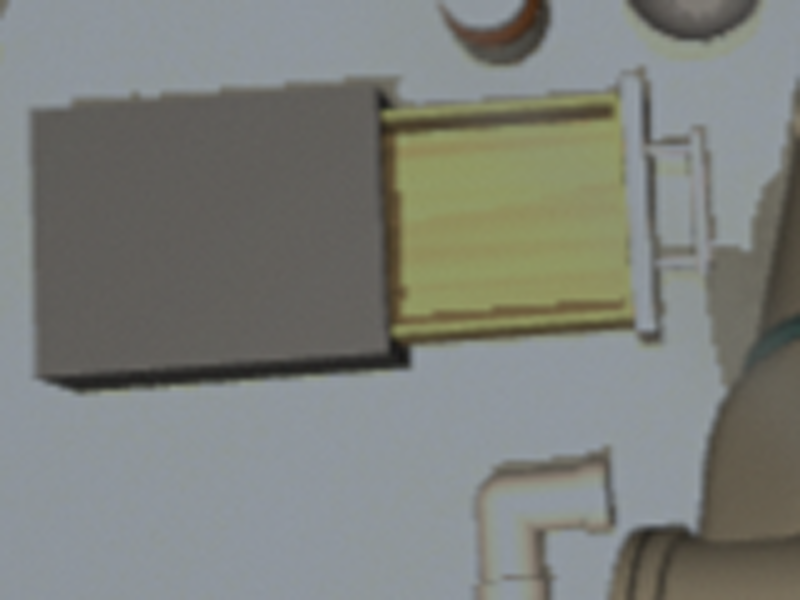

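```bash
cat >> h.py <<'E'
DI=np.array([.562,.339]); ddx=np.array([-.087,.9962]); ddy=np.array([-.9962,-.087])
def dr(x,y): return DI+x*ddx+y*ddy
E
python3 - <<'E'
from wb import *
seq([(.570,.284,.19,5),])
E
```

```text
t 29.25 pos [0.5565 0.0613 0.1915] psi -79.2 w 0.0235 F [ 0.6 -0.  -0.8]
turn [-0.5, -84.2, 0.5] shift [-21.62, 0.2, 5.49] | dist 223 mm
```

>>> carry_out([
  [[0,-84,0],[-4,0,1],255],
  [[0,-84,0],[-8,0,2],255],
  [[0,-84,0],[-12,0,3],255],
  [[0,-84,0],[-16,0,4],255],
  [[0,-84,0],[-20,0,5],255],
])

```text
clock: 29.88
tool_pos: [0.563, 0.2684, 0.1841]
eef_rot: [-1.544, 0.346, -0.343]
contact_force: [0.2, 1.1, -0.8]
gripper_width: 0.023
```

Run:
```python
from wb import *
seq([(.570,.284,.17,5),])
```

```text
t 29.88 pos [0.563  0.2684 0.1841] psi -25.1 w 0.023 F [ 0.2  1.1 -0.8]
turn [0.1, -30.1, -0.1] shift [-0.03, 1.41, 1.71] | dist 22 mm
```

>>> carry_out([
  [[0,-30,0],[0,0,1],255],
  [[0,-30,0],[0,0.7,1.7],255],
  [[0,-30,0],[0,1.4,1.7],255],
  [[0,-30,0],[0,1.4,1.7],255],
])

```text
clock: 30.38
tool_pos: [0.5701, 0.282, 0.1697]
eef_rot: [-1.571, -0.058, 0.063]
contact_force: [0.5, 0.2, -1.9]
gripper_width: 0.0229
```

Run:
```python
from wb import *
seq([(.570,.284,.029,5),])
f=grab("wrist","w25"); s=grab("scene","s25",(200,150,440,330))
```

```text
t 30.38 pos [0.5701 0.282  0.1697] psi 4.4 w 0.0229 F [ 0.5  0.2 -1.9]
turn [0.0, -0.6, -0.2] shift [0.06, 14.07, 0.21] | dist 141 mm
```

View pics/w25.png

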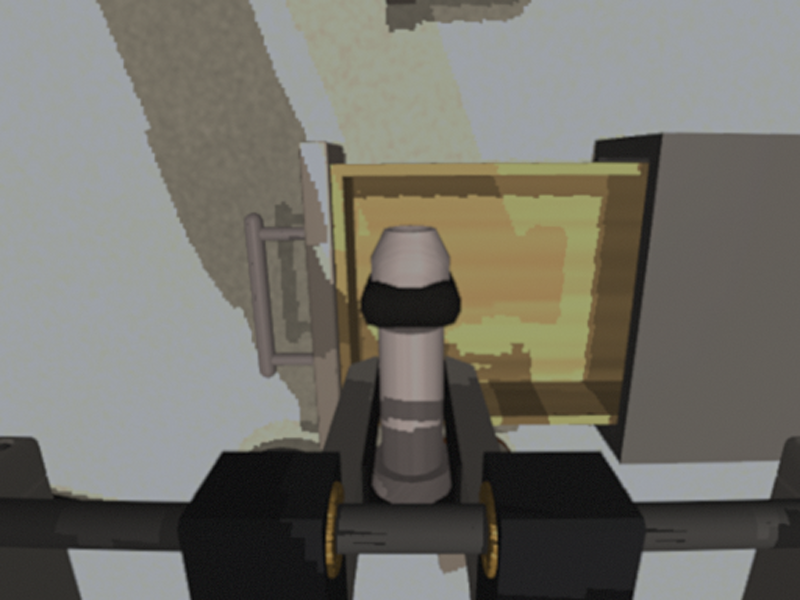

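View pics/s25.png

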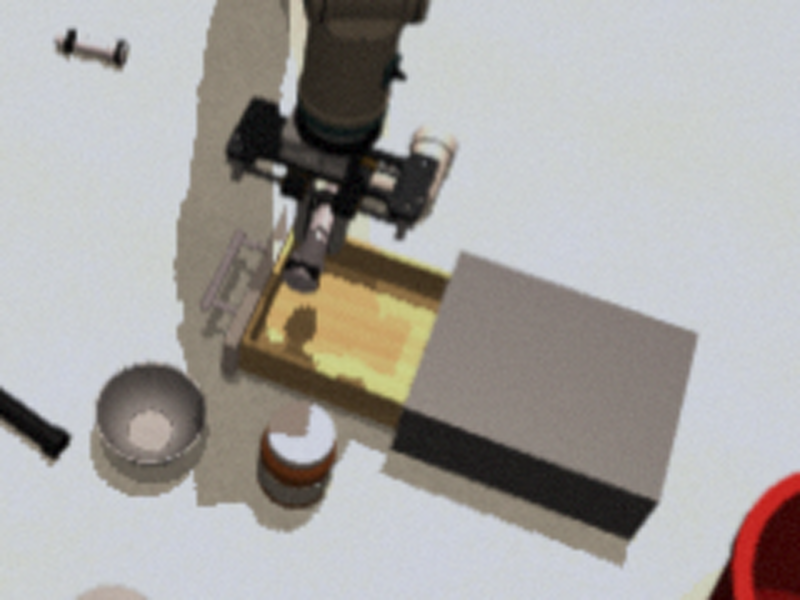

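Run:
```python
from wb import *
f=eyes.grab_frame("wrist"); s=1.5625
for n,(u,v,z) in dict(c1=(352,176,.073),c2=(600,175,.073),far=(560,418,.073),floorc=(356,197,.022)).items():
    p=at(f,(u+.5)/s-.5,(v+.5)/s-.5,z); d=p[:2]-DI; print(n,p.round(4),"drawer",d@ddx,d@ddy)
s=st()[0]["tool_pos"][:2]-DI; print(s@ddx,s@ddy)
```

```text
c1 [0.4992 0.2425 0.073 ] drawer -0.09068814066723163 0.0709871468091165
c2 [0.488  0.3781 0.073 ] drawer 0.04540913184991968 0.0703273641162811
far [0.6377 0.3803 0.073 ] drawer 0.034520948946682374 -0.07898732747510247
floorc [0.5144 0.2398 0.022 ] drawer -0.09465280610772962 0.056056310633851726
-0.057166527340929925 -0.00415567601382979
```

>>> carry_out([
  [[0,-0.6,0],[0.3,3,0.7],255],
  [[0,-0.6,0],[0.3,7,0.7],255],
  [[0,-0.6,0],[0.3,11,0.7],255],
  [[0,-0.6,0],[0.3,13.7,0.7],255],
  [[0,-0.6,0],[0.3,14,0.7],255],
])

```text
clock: 31.15
tool_pos: [0.5723, 0.2891, 0.0297]
eef_rot: [-1.572, -0.067, 0.072]
contact_force: [0.2, -0.4, -0.9]
gripper_width: 0.0236
```

Run:
```python
from wb import *
seq([])
s=st()[0]["tool_pos"][:2]-DI; print(s@ddx,s@ddy)
f=grab("wrist","w26")
```

```text
t 31.15 pos [0.5723 0.2891 0.0297] psi 5.0 w 0.0236 F [ 0.2 -0.4 -0.9]
-0.05062641330168396 -0.005936472936491538
```

View pics/w26.png

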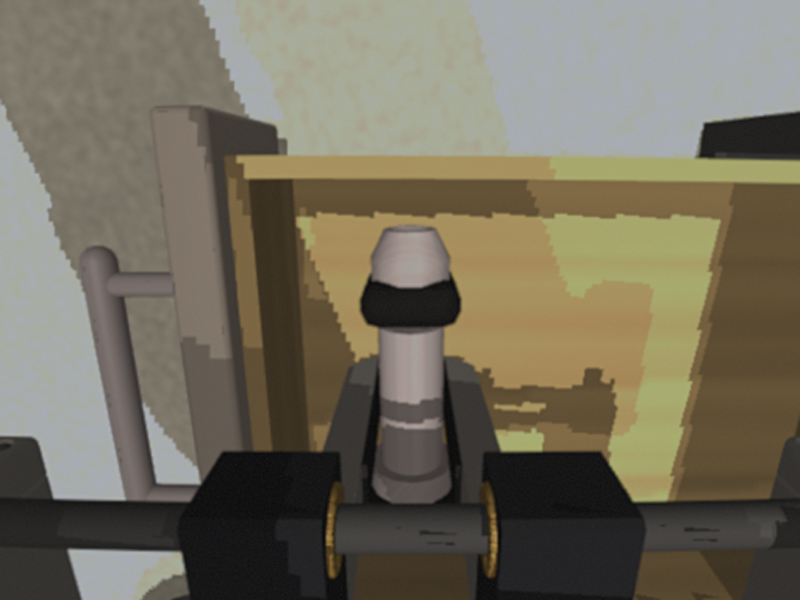

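Looks good. I'll lower it slightly, release and lift.

>>> carry_out([
  [[0,0,0],[0,0.2,0],255],
  [[0,0,0],[0,0.2,0],155],
  [[0,0,0],[0,0.2,0],155],
  [[0,0,0],[0,-4,0],155],
  [[0,0,0],[0,-10,0],155],
])

```text
clock: 31.82
tool_pos: [0.5727, 0.2893, 0.1316]
eef_rot: [-1.571, -0.068, 0.072]
contact_force: [1.3, 0.2, -0.5]
gripper_width: 0.0366
```

>>> carry_out([
  [[0,0,0],[0,-6,0],130],
  [[0,0,0],[0,-6,-3],130],
])

```text
clock: 32.08
tool_pos: [0.5792, 0.2645, 0.1978]
eef_rot: [-1.563, -0.082, 0.065]
contact_force: [0.6, -0.3, -2.0]
gripper_width: 0.0458
```

Run:
```python
from wb import *
f=grab("wrist","w27")
t=eyes.grab_frame("top"); save(t["image"][:,:,::-1],"c27",(240,130,360,220))
seq([(.655,-.082,.2,-97)])
```

```text
t 32.17 pos [0.578  0.2561 0.1936] psi 4.8 w 0.0462 F [-0.2 -1.3  0.2]
turn [-0.1, 101.8, 0.2] shift [4.82, -0.57, -34.34] | dist 347 mm
```

View pics/w27.png

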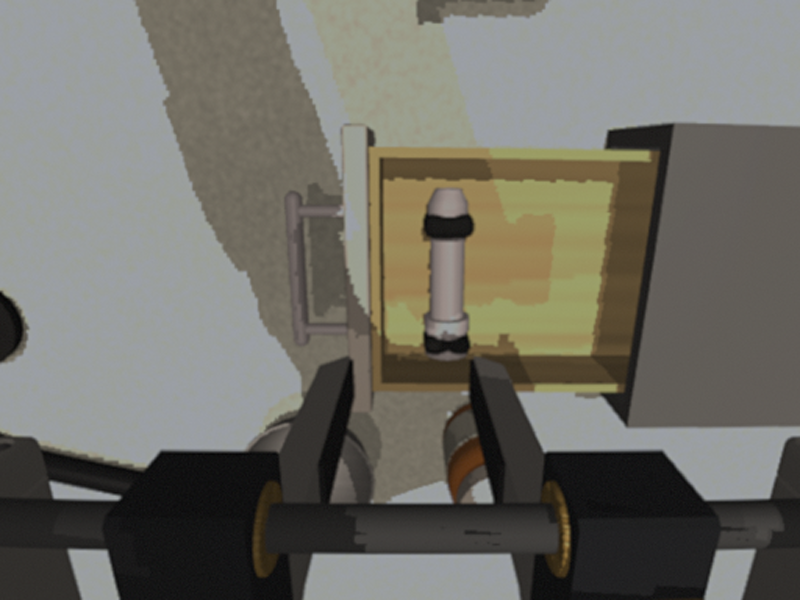

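View pics/c27.png

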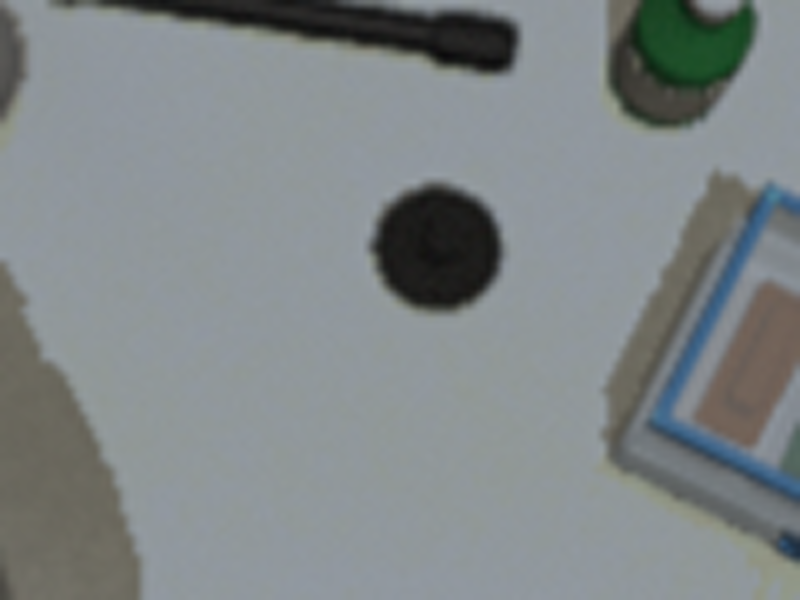

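>>> carry_out([
  [[0,102,0],[4.8,-0.6,-34.3],130],
  [[0,102,0],[4.8,-0.6,-34.3],130],
  [[0,102,0],[4.8,-0.6,-34.3],130],
  [[0,102,0],[4.8,-0.6,-34.3],130],
  [[0,102,0],[4.8,-0.6,-34.3],130],
])

```text
clock: 32.8
tool_pos: [0.6473, -0.0451, 0.1965]
eef_rot: [-1.465, 0.667, -0.666]
contact_force: [1.3, -0.1, -0.2]
gripper_width: 0.0461
```

Run:
```python
from wb import *
seq([(.655,-.082,.12,-97)])
```

```text
t 32.8 pos [ 0.6473 -0.0451  0.1965] psi -48.9 w 0.0461 F [ 1.3 -0.1 -0.2]
turn [0.0, 48.1, -0.1] shift [3.3, 7.65, -1.85] | dist 85 mm
```

>>> carry_out([
  [[0,48,0],[3,1,-1.8],130],
  [[0,48,0],[3,2,-1.8],130],
  [[0,48,0],[3,5,-1.8],130],
  [[0,48,0],[3,8,-1.8],130],
  [[0,48,0],[3,8,-1.8],130],
])

```text
clock: 33.42
tool_pos: [0.6513, -0.0769, 0.1133]
eef_rot: [-1.155, 1.301, -1.292]
contact_force: [0.2, -0.4, 0.1]
gripper_width: 0.0461
```

Run:
```python
from wb import *
import pickle
f=grab("wrist","w28");pickle.dump(f,open("w28.pkl","wb"))
seq([(.655,-.082,.07,-97)])
```

```text
t 33.48 pos [ 0.6523 -0.0772  0.1145] psi -96.9 w 0.0461 F [-0.1  0.3  0.4]
turn [0.2, 0.1, -0.0] shift [0.45, 4.45, 0.34] | dist 45 mm
```

View pics/w28.png

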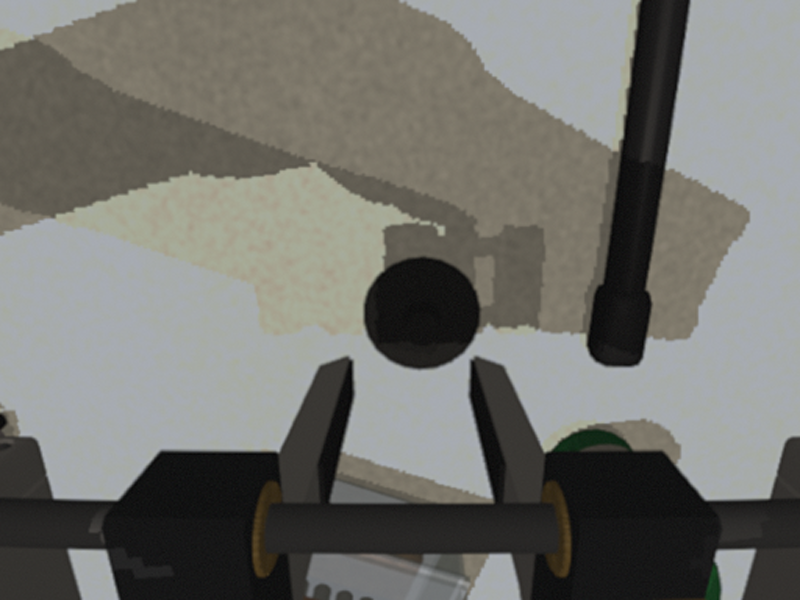

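Run:
```python
from wb import *
import pickle; f=pickle.load(open("w28.pkl","rb")); s=1.5625
i=f["image"][:,:,::-1]; j=np.clip(i[150:250,215:330].astype(float)*3,0,255).astype(np.uint8); save(j,"w28c")
for u,v in ((422,312),(365,312),(479,312),(422,258),(422,367)): print(at(f,(u+.5)/s-.5,(v+.5)/s-.5,.012).round(4))
```

```text
[ 0.6573 -0.0833  0.012 ]
[ 0.6235 -0.0793  0.012 ]
[ 0.6912 -0.0872  0.012 ]
[ 0.661  -0.0507  0.012 ]
[ 0.6533 -0.1187  0.012 ]
```

View pics/w28c.png

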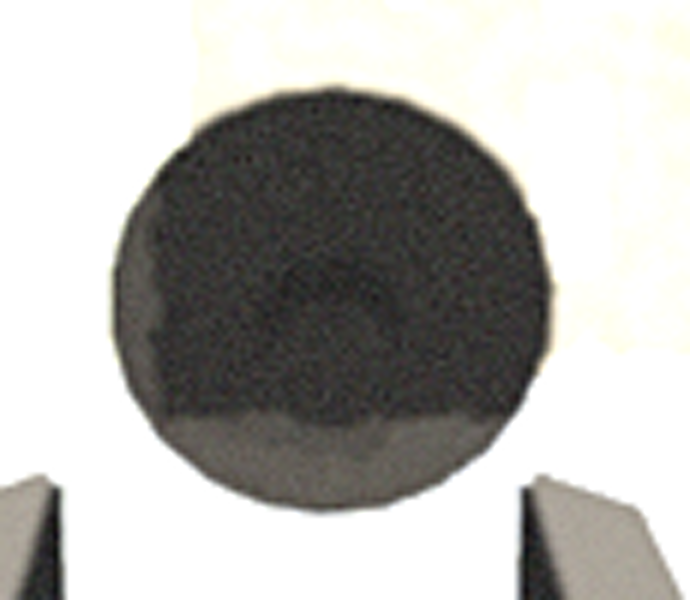

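Run:
```python
from wb import *
import pickle; f=pickle.load(open("w28.pkl","rb"))
print(at(f,270.5,205.5,.04))
seq([(.6565,-.0835,.05,-97),(.6565,-.0835,.018,-97)])
```

```text
[ 0.65781375 -0.07983852  0.04      ]
t 33.48 pos [ 0.6523 -0.0772  0.1145] psi -96.9 w 0.0461 F [-0.1  0.3  0.4]
turn [0.2, 0.1, -0.0] shift [0.58, 6.45, 0.52] | dist 65 mm
turn [0.2, 0.1, -0.0] shift [0.58, 9.65, 0.53] | dist 97 mm
```

>>> carry_out([
  [[0,0,0],[0.5,2,0.5],130],
  [[0,0,0],[0.5,6,0.5],130],
  [[0,0,0],[0.5,7,0.5],130],
  [[0,0,0],[0.5,7,0.5],130],
])

```text
clock: 33.98
tool_pos: [0.6575, -0.0844, 0.0461]
eef_rot: [-1.154, 1.294, -1.293]
contact_force: [-0.7, -0.2, 0.5]
gripper_width: 0.0463
```

Run:
```python
from wb import *
seq([(.6568,-.083,.0185,-97)])
f=grab("wrist","w29")
```

```text
t 33.98 pos [ 0.6575 -0.0844  0.0461] psi -96.6 w 0.0463 F [-0.7 -0.2  0.5]
turn [0.1, 0.4, -0.0] shift [-0.14, 2.76, -0.08] | dist 28 mm
```

View pics/w29.png

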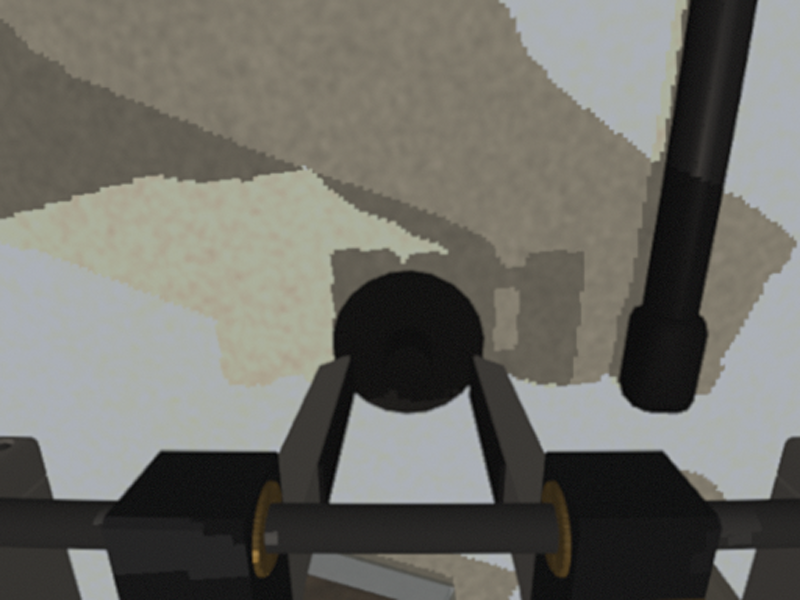

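>>> carry_out([
  [[0,0,0],[-0.1,1.5,0],130],
  [[0,0,0],[-0.1,2.7,0],130],
  [[0,0,0],[-0.1,2.7,0],130],
  [[0,0,0],[-0.1,2.7,0],255],
  [[0,0,0],[-0.1,2.7,0],255],
])

```text
clock: 34.65
tool_pos: [0.6583, -0.0835, 0.0203]
eef_rot: [-1.152, 1.293, -1.294]
contact_force: [0.5, -1.1, -1.3]
gripper_width: 0.0295
```

>>> carry_out([
  [[0,0,0],[0,0,0],255],
  [[0,0,0],[0,0,0],255],
  [[0,0,0],[0,-6,0],255],
  [[0,0,0],[0,-12,0],255],
  [[0,0,0],[0,-18,0],255],
])

```text
clock: 35.28
tool_pos: [0.6577, -0.0832, 0.2015]
eef_rot: [-1.153, 1.294, -1.294]
contact_force: [0.9, 0.5, -0.6]
gripper_width: 0.0192
```

Run:
```python
from wb import *
f=grab("wrist","w30")
p=dr(.02,-.004); print(p)
seq([(*p,.2,-85)])
```

```text
[0.5642448 0.359272 ]
t 35.33 pos [ 0.6623 -0.0848  0.2105] psi -96.6 w 0.019 F [ 2.4 -1.8  3.6]
turn [-0.8, -11.6, 0.1] shift [-42.99, 0.83, -14.87] | dist 455 mm
```

View pics/w30.png

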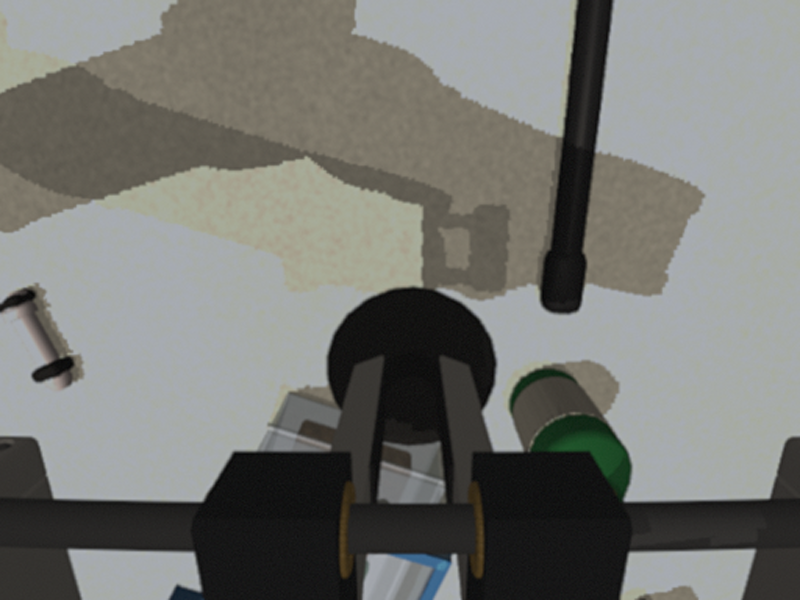

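>>> carry_out([
  [[-0.8,-11.6,0],[-4,0.8,-1.4],255],
  [[-0.8,-11.6,0],[-9,0.8,-3],255],
  [[-0.8,-11.6,0],[-14,0.8,-5],255],
  [[-0.8,-11.6,0],[-19,0.8,-7],255],
  [[-0.8,-11.6,0],[-24,0.8,-8.5],255],
])

```text
clock: 35.95
tool_pos: [0.6002, 0.1666, 0.1917]
eef_rot: [-1.259, 1.156, -1.137]
contact_force: [-0.1, 0.4, -0.0]
gripper_width: 0.0193
```

Run:
```python
from wb import *
p=dr(.02,-.004)
seq([(*p,.17,-85)])
```

```text
t 35.95 pos [0.6002 0.1666 0.1917] psi -85.0 w 0.0193 F [-0.1  0.4 -0. ]
turn [0.8, -0.0, -0.1] shift [-19.5, 2.23, -1.88] | dist 197 mm
```

>>> carry_out([
  [[0.8,0,0],[-5,0.5,-0.5],255],
  [[0.8,0,0],[-10,1,-1],255],
  [[0.8,0,0],[-15,1.5,-1.5],255],
  [[0.8,0,0],[-19,2,-1.9],255],
  [[0.8,0,0],[-19.5,2.2,-1.9],255],
])

```text
clock: 36.58
tool_pos: [0.5625, 0.362, 0.1691]
eef_rot: [-1.251, 1.143, -1.137]
contact_force: [-0.3, -0.6, -0.3]
gripper_width: 0.0191
```

Run:
```python
from wb import *
p=dr(.02,-.004)
f=grab("wrist","w31"); t=eyes.grab_frame("scene"); save(t["image"][:,:,::-1],"s31",(220,180,420,330))
seq([(*p,.043,-85)])
```

```text
t 36.67 pos [0.5645 0.3574 0.1697] psi -84.9 w 0.0193 F [-0.4 -0.4 -1.3]
turn [0.0, 0.1, -0.0] shift [-0.19, 12.67, -0.0] | dist 127 mm
```

View pics/w31.png

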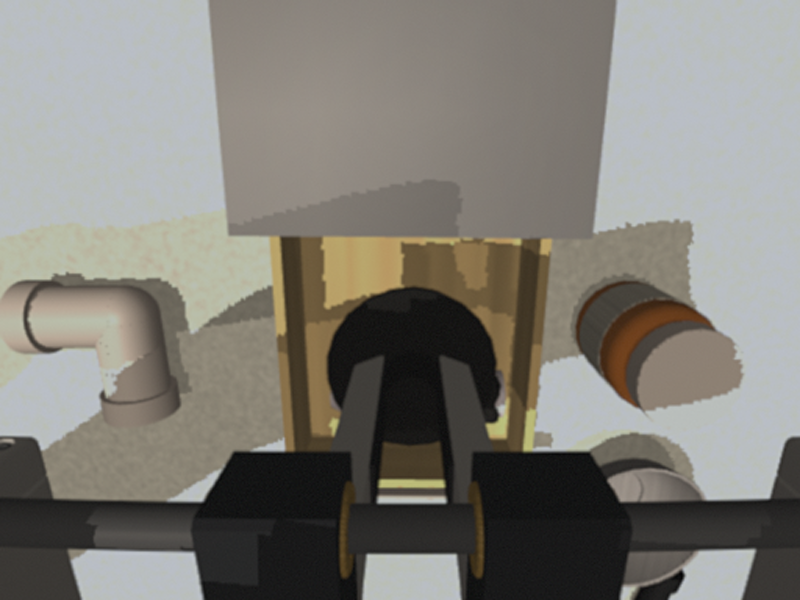

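View pics/s31.png

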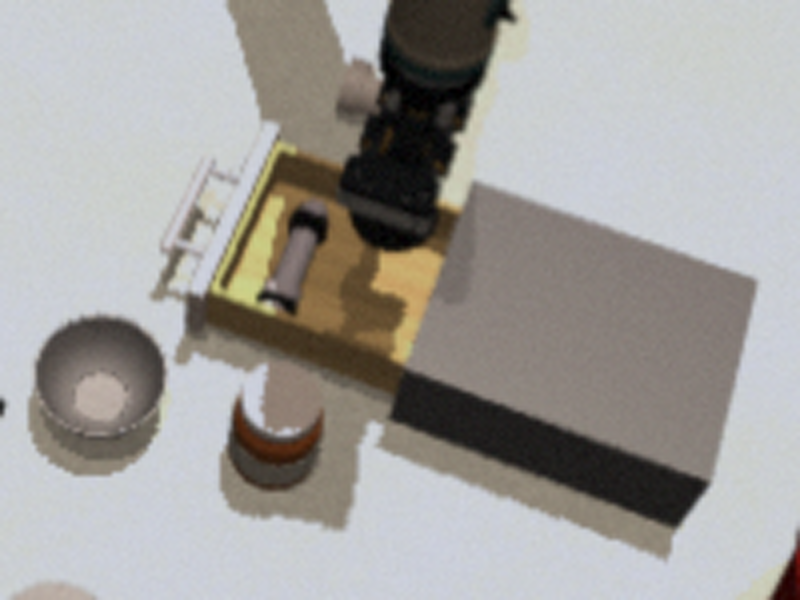

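>>> carry_out([
  [[0,0,0],[0,3,0],255],
  [[0,0,0],[0,6.5,0],255],
  [[0,0,0],[0,10,0],255],
  [[0,0,0],[0,12.3,0],255],
  [[0,0,0],[0,12.6,0],255],
])

```text
clock: 37.3
tool_pos: [0.5648, 0.3545, 0.0431]
eef_rot: [-1.25, 1.148, -1.147]
contact_force: [-0.6, -0.7, -1.5]
gripper_width: 0.0188
```

Run:
```python
from wb import *
f=grab("wrist","w32"); t=eyes.grab_frame("scene"); save(t["image"][:,:,::-1],"s32",(220,180,420,330))
seq([])
```

```text
t 37.4 pos [0.5659 0.356  0.045 ] psi -85.1 w 0.0191 F [ 0.7  1.  -0.5]
```

View pics/s32.png

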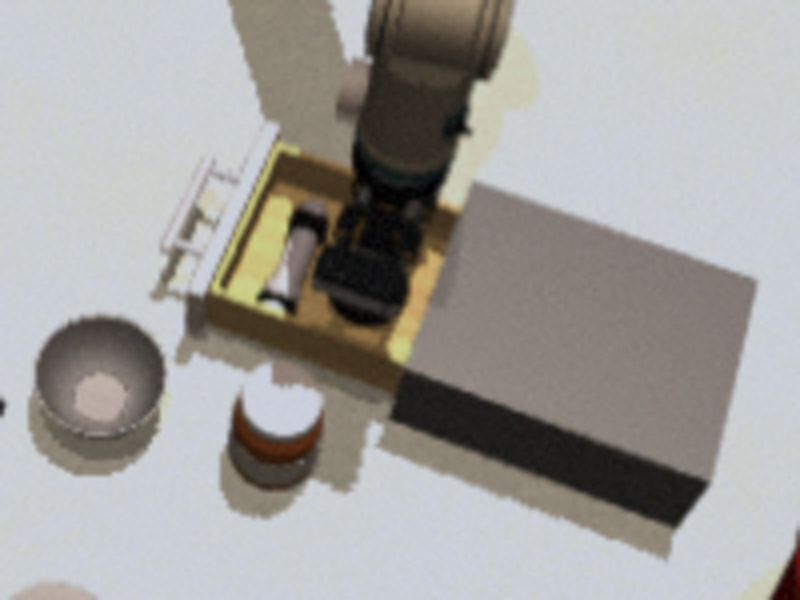

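>>> carry_out([
  [[0,0,0],[0,0.1,0],255],
  [[0,0,0],[0,0.1,0],150],
  [[0,0,0],[0,0.1,0],150],
  [[0,0,0],[0,-5,0],150],
  [[0,0,0],[0,-11,0],150],
])

```text
clock: 38.02
tool_pos: [0.5641, 0.3572, 0.1549]
eef_rot: [-1.251, 1.146, -1.144]
contact_force: [0.9, 0.4, 1.0]
gripper_width: 0.0387
```

Run:
```python
from wb import *
f=grab("wrist","w33"); t=eyes.grab_frame("scene"); save(t["image"][:,:,::-1],"s33",(220,180,420,330))
p=dr(-.21,-.004); print(p)
seq([(*p,.18,-85)])
```

```text
[0.5842548 0.130146 ]
t 38.12 pos [0.5695 0.3593 0.162 ] psi -85.0 w 0.0388 F [0.5 0.5 0.6]
turn [-0.7, -0.0, -0.4] shift [22.94, -1.97, -0.51] | dist 230 mm
```

View pics/s33.png

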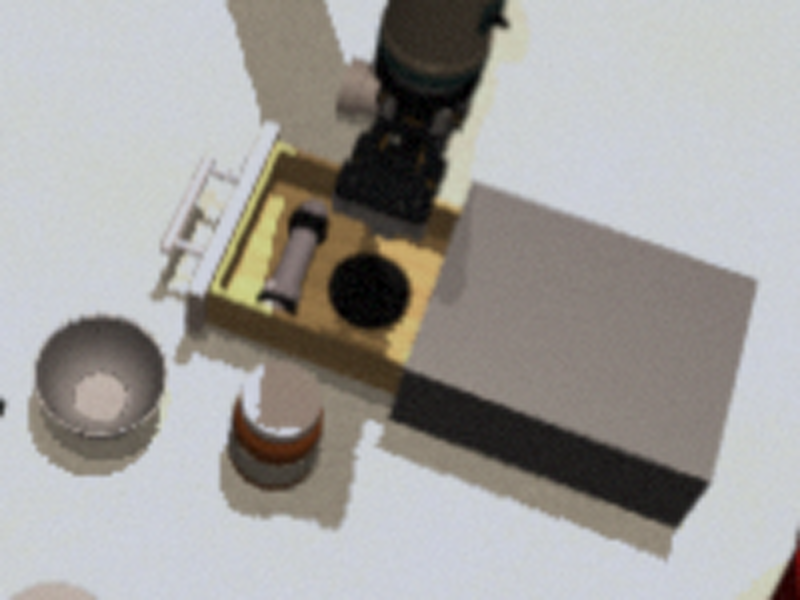

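View pics/w33.png

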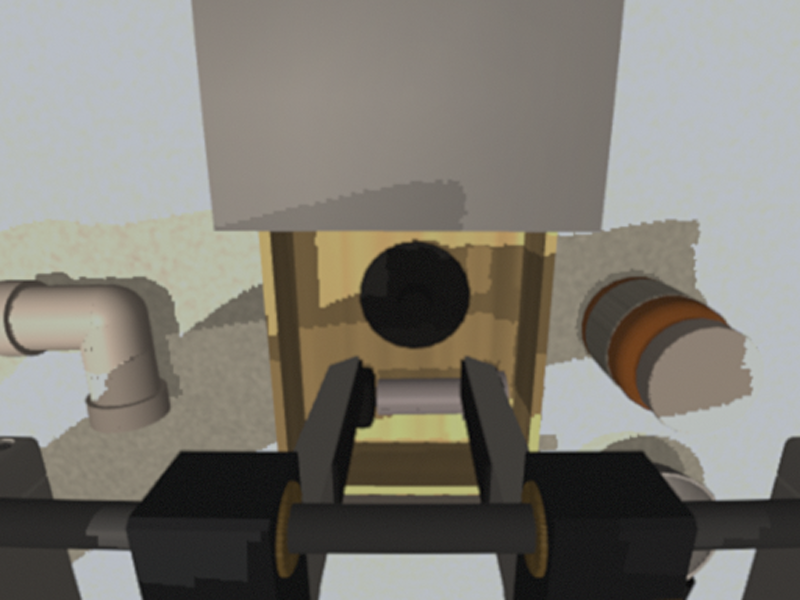

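>>> carry_out([
  [[-0.7,0,0],[5,-2,0],255],
  [[-0.7,0,0],[10,-2,-0.2],255],
  [[-0.7,0,0],[15,-2,-0.3],255],
  [[-0.7,0,0],[20,-2,-0.5],255],
  [[-0.7,0,0],[23,-2,-0.5],255],
])

```text
clock: 38.75
tool_pos: [0.5798, 0.1246, 0.1742]
eef_rot: [-1.257, 1.156, -1.141]
contact_force: [0.4, 0.7, 0.1]
gripper_width: 0.0004
```

Run:
```python
from wb import *
p=dr(-.21,-.004)
f=grab("wrist","w34")
seq([(*p,.04,-85)])
```

```text
t 38.8 pos [0.5803 0.1199 0.1745] psi -85.4 w 0.0004 F [ 0.8 -2.7  0.4]
turn [0.7, -0.4, 0.2] shift [-1.03, 13.44, 0.63] | dist 135 mm
```

View pics/w34.png

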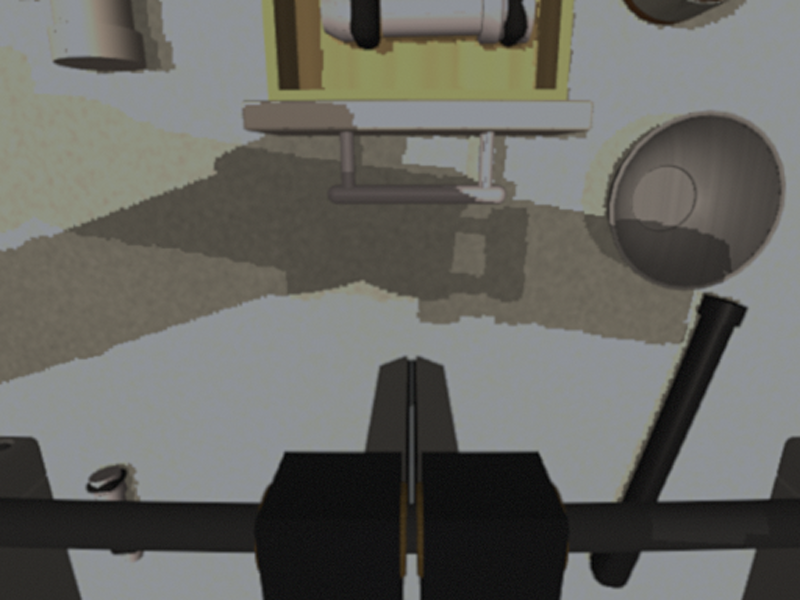

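>>> carry_out([
  [[0.7,0,0],[-0.5,4,0.5],255],
  [[0.7,0,0],[-0.5,8,0.5],255],
  [[0.7,0,0],[-0.5,12,0.5],255],
  [[0.7,0,0],[-0.5,13.4,0.5],255],
  [[0.7,0,0],[-0.5,13.4,0.5],255],
])

```text
clock: 39.42
tool_pos: [0.5825, 0.1335, 0.0396]
eef_rot: [-1.249, 1.146, -1.143]
contact_force: [-0.0, 0.5, 0.3]
gripper_width: 0.0006
```

Run:
```python
from wb import *
f=grab("wrist","w35")
s=st()[0]["tool_pos"][:2]-DI; print(s@ddx,s@ddy)
seq([(*dr(-.165,-.004),.04,-85)])
```

```text
-0.20656068914627485 -0.003493076579271168
t 39.48 pos [0.5835 0.1335 0.0407] psi -85.0 w 0.0005 F [ 0.3 -0.2  1.3]
turn [-0.1, 0.0, -0.1] shift [-4.16, 0.07, 0.05] | dist 42 mm
```

View pics/w35.png

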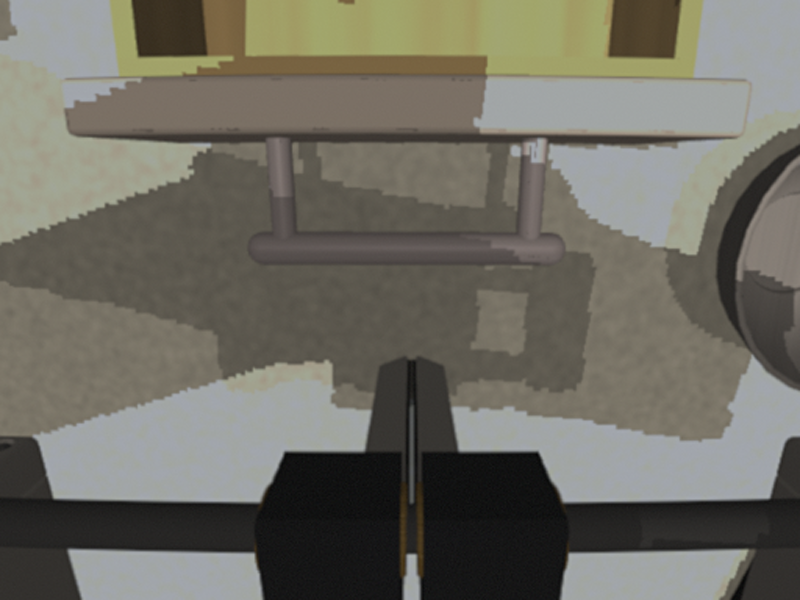

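>>> carry_out([
  [[0,0,0],[-2,0,0],255],
  [[0,0,0],[-3.5,0,0],255],
  [[0,0,0],[-5,0,0],255],
  [[0,0,0],[-6.5,0,0],255],
  [[0,0,0],[-8,0,0],255],
])

```text
clock: 40.1
tool_pos: [0.576, 0.2141, 0.0404]
eef_rot: [-1.248, 1.145, -1.144]
contact_force: [0.9, -0.9, 1.0]
gripper_width: 0.0001
```

Run:
```python
from wb import *
f=grab("wrist","w36")
s=st()[0]["tool_pos"][:2]-DI; print(s@ddx,s@ddy)
seq([])
```

```text
-0.12238720286305974 -0.0026702620379716684
t 40.15 pos [0.5753 0.2173 0.0401] psi -84.8 w 0.0006 F [-0.4  2.6 -0.9]
```

View pics/w36.png

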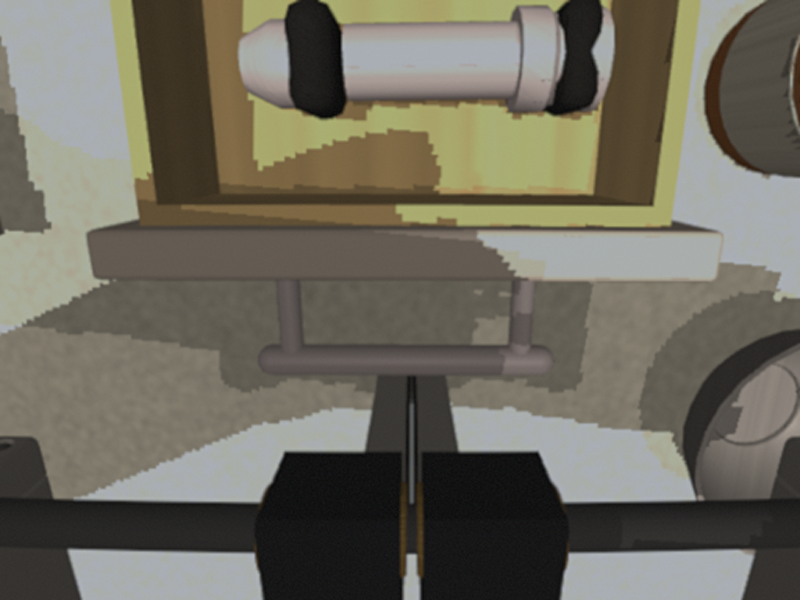

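>>> carry_out([
  [[0,0,0],[-1.6,0,0],255],
  [[0,0,0],[-3.2,0,0],255],
  [[0,0,0],[-4.8,0,0],255],
  [[0,0,0],[-6.4,0,0],255],
  [[0,0,0],[-8,0,0],255],
])

```text
clock: 40.78
tool_pos: [0.5687, 0.2939, 0.0401]
eef_rot: [-1.248, 1.145, -1.144]
contact_force: [0.6, -2.3, -0.7]
gripper_width: 0.0003
```

Run:
```python
from wb import *
f=grab("wrist","w37")
s=st()[0]["tool_pos"][:2]-DI; print(s@ddx,s@ddy)
seq([])
```

```text
-0.04194466744762599 -0.002380126513145808
t 40.83 pos [0.568  0.2974 0.04  ] psi -84.8 w 0.0005 F [-0.6  3.  -0.4]
```

View pics/w37.png

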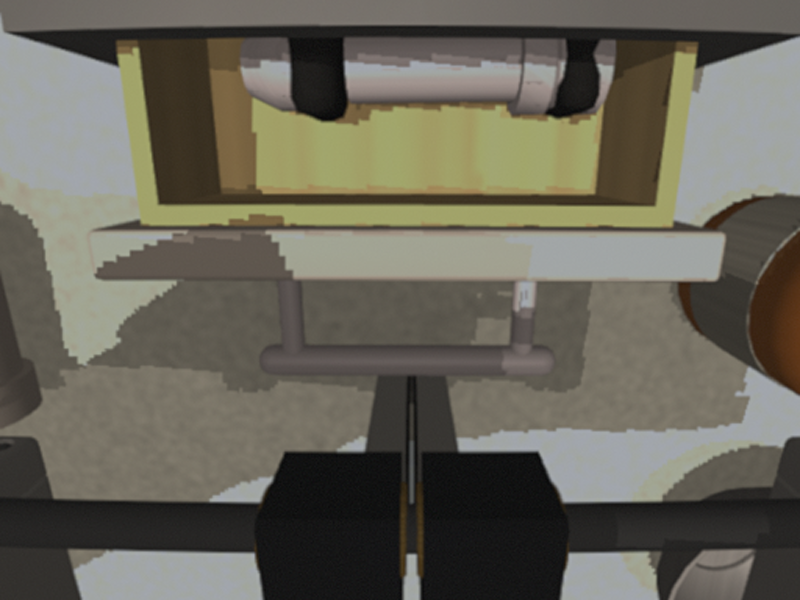

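>>> carry_out([
  [[0,0,0],[-1.2,0,0],255],
  [[0,0,0],[-2.4,0,0],255],
  [[0,0,0],[-3.4,0,0],255],
  [[0,0,0],[-4,0,0],255],
])

```text
clock: 41.32
tool_pos: [0.5652, 0.3336, 0.0403]
eef_rot: [-1.248, 1.145, -1.143]
contact_force: [-0.5, -1.0, -1.4]
gripper_width: 0.0001
```

>>> carry_out([
  [[0,0,0],[-0.4,0,0],255],
  [[0,0,0],[-0.6,0,0],255],
])

```text
clock: 41.58
tool_pos: [0.5648, 0.3386, 0.0403]
eef_rot: [-1.248, 1.146, -1.144]
contact_force: [-0.4, -1.2, -0.2]
gripper_width: 0.0006
```

Run:
```python
from wb import *
f=grab("wrist","w38")
s=st()[0]["tool_pos"][:2]-DI; print(s@ddx,s@ddy)
seq([])
```

```text
-0.00036832674567533526 -0.002717544750669096
t 41.62 pos [0.5647 0.3389 0.0403] psi -85.0 w 0.0005 F [-0.8 -1.  -1.2]
```

View pics/w38.png

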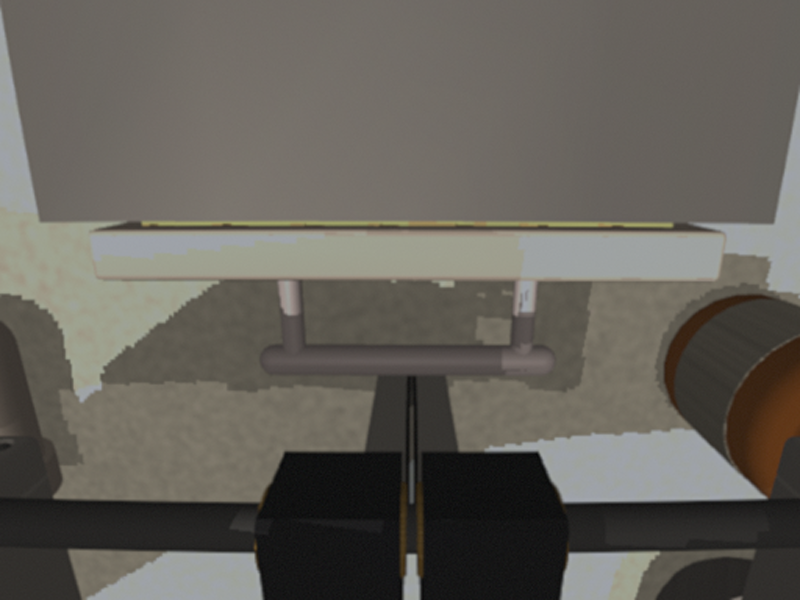

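About 5 mm of gap is left, so I'll creep it the rest of the way shut.

>>> carry_out([
  [[0,0,0],[-0.4,0,0],255],
  [[0,0,0],[-0.7,0,0],255],
])

```text
clock: 41.88
tool_pos: [0.5645, 0.3426, 0.0403]
eef_rot: [-1.251, 1.145, -1.147]
contact_force: [-0.2, -7.9, 3.2]
gripper_width: 0.0005
```

>>> carry_out([
  [[0,0,0],[-0.3,0,0],255],
  [[0,0,0],[-0.3,0,0],255],
])

```text
clock: 42.12
tool_pos: [0.5644, 0.3425, 0.0404]
eef_rot: [-1.253, 1.145, -1.15]
contact_force: [-0.8, -10.0, 3.7]
gripper_width: 0.0001
```

>>> carry_out([
  [[0,0,0],[0,0,0],255],
  [[0,0,0],[3,0,0],255],
  [[0,0,0],[5,-2,0],255],
  [[0,0,0],[7,-8,0],255],
  [[0,0,0],[9,-14,0],255],
])

```text
clock: 42.75
tool_pos: [0.5722, 0.2587, 0.1817]
eef_rot: [-1.246, 1.145, -1.144]
contact_force: [0.6, -0.1, 0.2]
gripper_width: 0.0003
```

>>> carry_out([
  [[0,0,0],[4,-3,-5],255],
  [[0,0,0],[6,-3,-11],255],
  [[0,0,0],[6,-3,-15],255],
])

```text
clock: 43.12
tool_pos: [0.4266, 0.1847, 0.2107]
eef_rot: [-1.243, 1.148, -1.145]
contact_force: [0.4, 0.4, -0.4]
gripper_width: 0.0004
```

Run:
```python
from wb import *
f=grab("wrist","w39"); t=grab("top","t39"); save(t["image"][:,:,::-1],"c39",(90,145,250,265)); save(t["image"][:,:,::-1],"c39b",(310,135,440,232))
s=grab("scene","s39")
seq([])
```

```text
t 43.27 pos [0.4262 0.1866 0.2104] psi -85.0 w 0.0004 F [1.4 0.6 0.4]
```

View pics/s39.png

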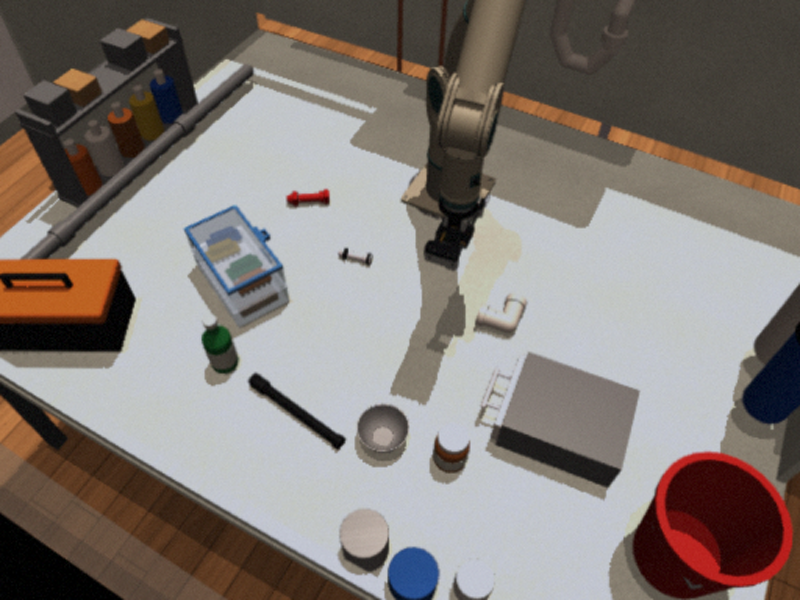

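View pics/c39.png

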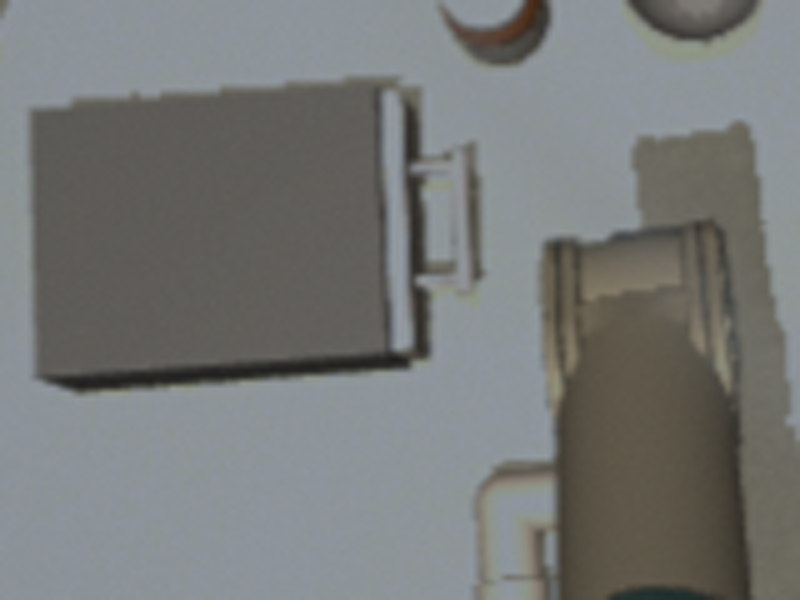

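View pics/c39b.png

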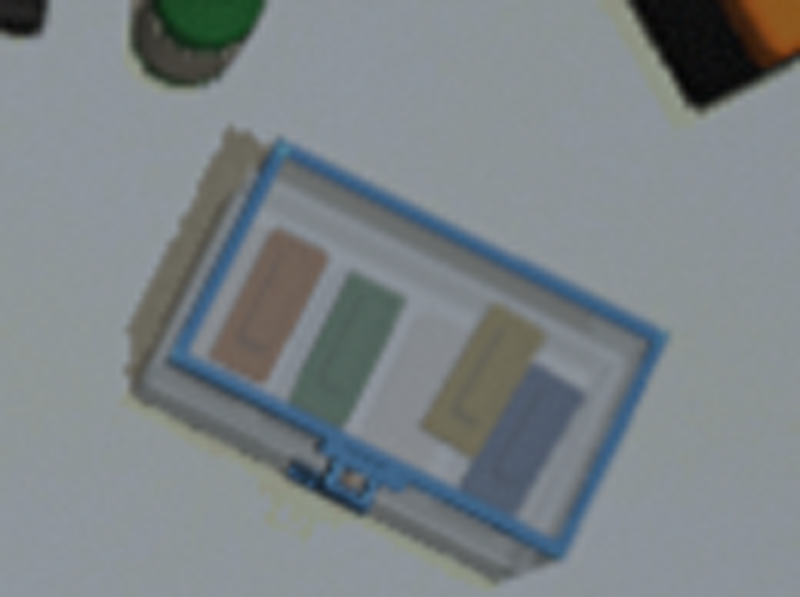

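View pics/w39.png

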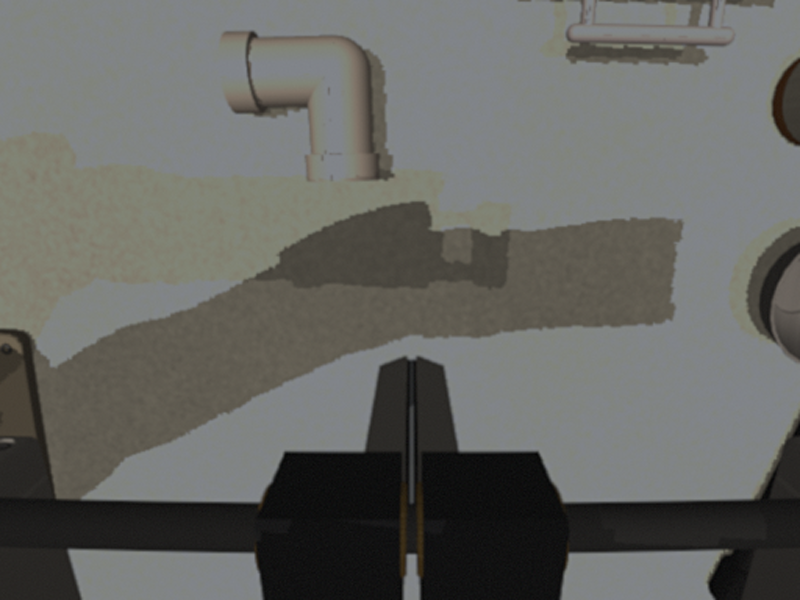

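Run:
```python
from wb import *
f=eyes.grab_frame("scene"); i=f["image"][:,:,::-1].copy(); b=(105,120,195,215)
save(i,"s40",b)
s=600/95
for th in (0,.1):
    P=[[*box(.07-.14*np.cos(th),y),.132+.0045+.14*np.sin(th)] for y in(.12,-.12)]
    print(th,((proj(f,P)-[105,120]+.5)*s).round(0).tolist())
print("hinge",((proj(f,[[*box(.07,y),.1365] for y in(.12,-.12)])-[105,120]+.5)*s).round().tolist())
```

```text
0 [[483.0, 318.0], [295.0, 71.0]]
0.1 [[479.0, 303.0], [290.0, 55.0]]
hinge [[260.0, 429.0], [84.0, 166.0]]
```

View pics/s40.png

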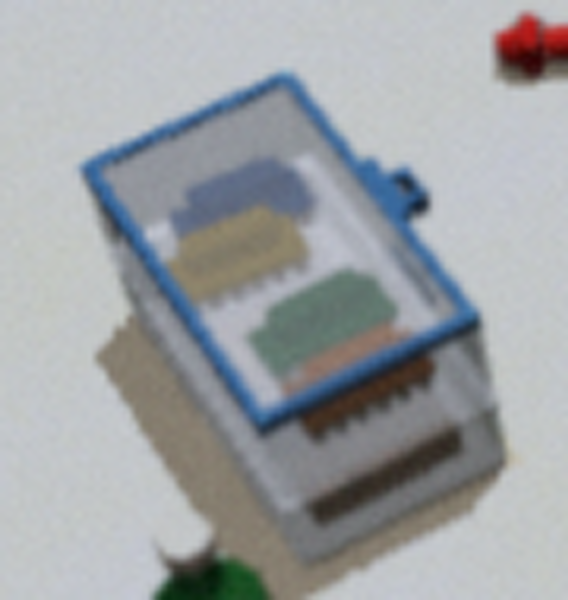

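>>> carry_out([
  [[0,0,0],[-4,0,4],255],
  [[0,0,0],[-8,0,8],255],
  [[0,0,0],[-12,0,12],255],
  [[0,0,0],[-12,2,13],255],
  [[0,0,0],[-12,2,13],255],
])

```text
clock: 43.95
tool_pos: [0.5467, 0.3157, 0.1869]
eef_rot: [-1.252, 1.147, -1.145]
contact_force: [-1.1, -1.1, -0.3]
gripper_width: 0.0005
```

Run:
```python
from wb import *
f=grab("wrist","w41"); save(f["image"][:,:,::-1],"w41c",(120,100,400,310))
seq([])
```

```text
t 44.0 pos [0.5465 0.3154 0.188 ] psi -85.1 w 0.0004 F [-0.6 -0.7 -0.7]
```

View pics/w41.png

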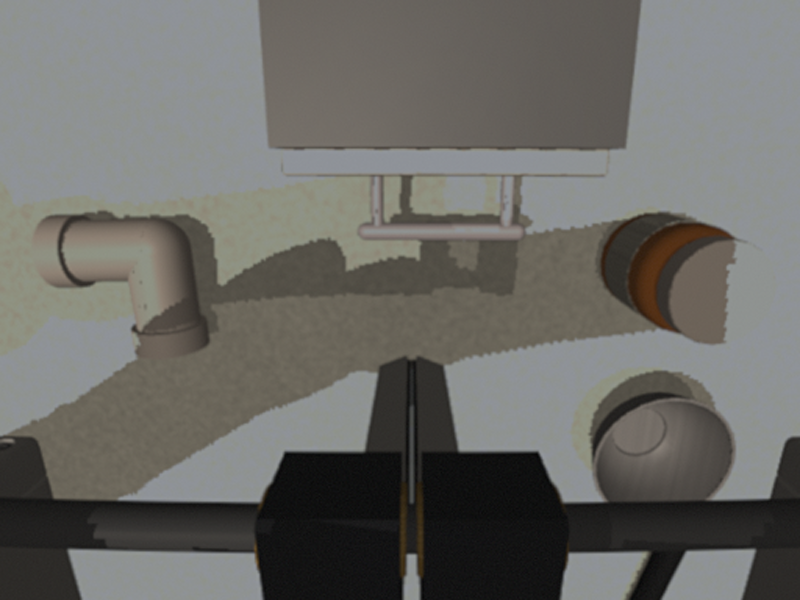

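```bash
python3 -c "
from workcell import bot
print(bot.close_job())"
```

```text
the job is handed in; nothing more can be done
None
```

The tidy-up is done and handed in at about 44 s, well under the 208 s limit. No verdict came back.

- **Brushes:** all four (blue, yellow, green, orange) were there and went into the upper box. I pushed the lid over and pressed it down until it stopped, with the fingertips at 136 mm and about 44 N.
- **Lid check:** in the last scene picture its free-edge corners match the fully shut position, not the ajar one.
- **Drawer:** I then laid the larger aluminium nozzle and the stopper in the drawer. I pushed it in by its handle until it hit a firm stop at about 10 N. The last wrist picture shows the front against the unit with only a hairline seam.
- **Left alone:** the bowl, plunger handle, bottle, jar and elbow looked undisturbed in the last pictures, as did the red and small nozzles that weren't part of the job.

**Odd readings:**
- **Yellow brush:** some time after placing, it shifted a few centimetres inside the box and now lies against the blue one. It is still inside under the shut lid.
- **Drawer position:** my first estimate from the top camera was about 14 mm off. I corrected it from the wrist camera before lowering the nozzle.

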